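# Put the microscope objectives back in the bench rack in order

## Robot

A 6-joint arm with a two-finger parallel gripper is mounted at the origin on the work surface. World frame = base frame: x ahead of the robot, y to its left, z up, the work surface at z = 0. Lengths are in mm, angles in rad, forces in N, time in s.
With the tool pointing down it reaches from about 275 to 750 mm from the base axis. Payload 10.2 kg.
Tool frame: the origin (TCP) lies at the very end of the fingers, on their centre line; the grasp point (between the pads) lies 19 mm behind it; z points along the fingers, y is the direction in which the jaws open and shut (so a half turn about z gives the same grasp; the last joint's range is limited). The gripper opens to 85 mm and grips with 20 to 120 N. Pads are 22 mm wide; open, the fingers measure 114 mm over their backs; the gripper's body (76 mm by 85 mm) begins 54 mm behind the grasp point. The pads swing forward as they close: fully open they stand 13 mm farther back than shut.
Start: joints at [-1.366, 0.313, 1.498, -0, 1.331, -0.223], TCP at [217.795, -477.699, 200.894] pointing down, gripper open.
Joint ranges: [-2.94, 2.94], [-0.97, 2.17], [0.19, 2.56], [-1.23, 4.37], [0.02, 3.11], [-2.88, 2.88]. Speed limits (rad/s): [2.39, 2.39, 3.01, 3.14, 3.14, 3.14].

## Interface

Orientations are given as a unit quaternion [w, x, y, z].
In Python, from rig import sensors, imaging, ctrl gives the robot as it stands.
- The arm moves only by the shell command python3 -m creep 'ROWS' [FORCE]. ROWS is JSON, a list of rows, each an object with "grip": the finger opening in mm, from 0 to 85.4; "linear": the shift along the tool's x, y, z in mm, a list of three; "rot": the turn, a rotation vector about the tool's x, y, z in rad, a list of three. A call has 1 to 12 rows; each row shifts and turns the commanded pose from where the row before left it, along the tool's axes as they then stand; what a row does not reach is not made up. A row lasts 1/12 s, in which the tool goes at most 41.7 mm and 7.16 degrees, less where a joint would pass 70% of its speed; a pose out of reach is approached as far as the arm can. A call with a gripper value outside its range is refused whole. The fingers move at their own pace and stop on an object; FORCE is the grip in N (left out, the last holds). Time passes only in rows, so rows that do not move let the fingers close. It gives the time, the measured TCP pose, the force and the opening at its end, in the units of the state.
- sensors.sense(): the state, without advancing time (a new reading comes with each control period).
- imaging.capture(name): name is "side" or "top"; returns (picture, depth): 480x640x3 uint8, red, green, blue; 480x640 float32, mm along the optical axis (not along the pixel's ray), 0 where there is no reading.
- imaging.camera_params(name): a dict with "intrinsics" (3x3 intrinsics, pixels), "R" (3x3) and "t" (3): a world point X has camera coordinates R X + t. Camera axes: x right, y down, z forward; pixel columns grow to the right and rows downward; lengths in mm; the calibration is good to about 2 mm. A picture is of the moment at which its call begins. camera_params takes no time and is no camera call.
- ctrl.finish_job(): hands the job in, once; it reports no verdict.
The state is a dict: "time_s": time; "joints": joint angles; "dq": joint speeds; "tau": joint torques, N m; "eef_pos": TCP position; "ee_rot": TCP orientation; "force": force on the tool from outside, world axes, zero at the start; "wrist_torque": the same for the moment, N m; "grip_width": opening from 0.0 (shut) to 1.0 (fully open).
Only numpy, scipy, OpenCV 4.12 (cv2) and the standard library are available. Lean on these libraries where they do the work, as an engineer would, in place of code of your own. Each camera call takes 0.05 s, during which the arm holds its last target.

## Task

The four microscope objectives have come back from cleaning in the grey transit rack, in mixed order. Move them, nose up, into the aluminium bench rack, sorted by length: the longest one in the cup next to the immersion-oil bottle, then each shorter one in turn, the shortest in the cup farthest from the bottle. Set each down gently in its cup, do not drop it or knock one over, and leave the oil bottle and the culture dish where they are.

Things in the scene. Friction and masses are not known exactly. Their poses are not given: they have to be found in the camera images.
- objective_4x: Microscope objective, nose up: brass thread end 25 mm wide, 7 mm long, then a bright metal barrel with black knurled band, nose with dark lens. Starts in the grey transit rack, whose four cups are like the bench rack's. Origin: centre of the thread end (underside); z up its axis. The shortest: 38 mm tall; barrel 29 mm wide, straight from 7 to 34 mm above the origin; broad flat end with a 21 mm lens. 0.07 to 0.16 kg.
- objective_10x: Microscope objective, nose up: brass thread end 25 mm wide, 7 mm long, then a bright metal barrel with black knurled band, nose with dark lens. Starts in the grey transit rack, whose four cups are like the bench rack's. Origin: centre of the thread end (underside); z up its axis. Second shortest: 49 mm tall; barrel 31 mm wide, straight from 7 to 36 mm above the origin; straight stepped nose 23 mm across. 0.1 to 0.22 kg.
- objective_20x: Microscope objective, nose up: brass thread end 25 mm wide, 7 mm long, then a bright metal barrel with black knurled band, nose with dark lens. Starts in the grey transit rack, whose four cups are like the bench rack's. Origin: centre of the thread end (underside); z up its axis. Second longest: 60 mm tall; barrel 33 mm wide, straight from 7 to 39 mm above the origin; nose a plain cone ending 15 mm across. 0.14 to 0.28 kg.
- objective_100x: Microscope objective, nose up: brass thread end 25 mm wide, 7 mm long, then a bright metal barrel with black knurled band, nose with dark lens. Starts in the grey transit rack, whose four cups are like the bench rack's. Origin: centre of the thread end (underside); z up its axis. The longest: 70 mm tall; barrel 36 mm wide, straight from 7 to 39 mm above the origin; stepped nose 30 mm across, tapering to a 10 mm tip. 0.18 to 0.37 kg.
- cup_1: Dark rubber cup on the bench rack: the first cup, next to the oil bottle. Inside diameter 42 mm, outside 49 mm, 6 mm deep; cups 54 mm apart in the row. Origin: centre of the inner floor, 17 mm above the table, where a seated objective has its own origin (barrel then 1 mm over the rim). x along the row towards the oil bottle, z up. The rack: fixed aluminium bar 264 x 60 x 14 mm.
- cup_2: Dark rubber cup on the bench rack: the second cup from the oil bottle. Inside diameter 42 mm, outside 49 mm, 6 mm deep; cups 54 mm apart in the row. Origin: centre of the inner floor, 17 mm above the table, where a seated objective has its own origin (barrel then 1 mm over the rim). x along the row towards the oil bottle, z up.
- cup_3: Dark rubber cup on the bench rack: the third cup from the oil bottle. Inside diameter 42 mm, outside 49 mm, 6 mm deep; cups 54 mm apart in the row. Origin: centre of the inner floor, 17 mm above the table, where a seated objective has its own origin (barrel then 1 mm over the rim). x along the row towards the oil bottle, z up.
- cup_4: Dark rubber cup on the bench rack: the last cup, farthest from the oil bottle. Inside diameter 42 mm, outside 49 mm, 6 mm deep; cups 54 mm apart in the row. Origin: centre of the inner floor, 17 mm above the table, where a seated objective has its own origin (barrel then 1 mm over the rim). x along the row towards the oil bottle, z up.
- oil_bottle: Loose amber immersion-oil bottle, 28 mm in diameter and 62 mm tall, pale label, black dropper cap; it stands in a square aluminium well at one end of the bench rack, 50 mm from the centre of cup_1. Origin: centre of its underside, 19 mm above the table. It stays there.
- culture_dish: Loose clear plastic culture dish with lid and a pale pink bottom, 63 mm in diameter, 14 mm tall, lying on the bench beyond the racks. Origin: centre of its underside. It stays there.

How it is judged:
By the outcome, as a careful person would: the job done as asked, in the order asked, and still so for the second after the job is handed in, with the robot touching nothing.
It also fails if it takes over 104 s, if anything falls off the work surface, if the arm or the gripper's body presses on something with over 40 N, if the wrist force passes 120 N, or if a joint passes its speed limit or range.

## Working session

There is one attempt and no reset: what is moved stays moved. The work goes in short steps, Python scripts to look and compute and a shell command to move; the robot and the scene stay as the last step left them, time stands still between calls to the robot, and variables do not carry over. Pictures are saved under pics/ and viewed, and the job is handed in when it is done.

```bash
ls; mkdir -p pics; python3 - <<'E'
from rig import sensors, imaging
import cv2, numpy as np
s=sensors.sense(); print({k:np.round(v,3).tolist() for k,v in s.items()})
for n in ("side","top"):
    p,d=imaging.capture(n); cv2.imwrite(f"pics/{n}0.png",p[:,:,::-1]); np.save(f"pics/{n}0d.npy",d); np.save(f"pics/{n}0p.npy",p)
    c=imaging.camera_params(n); print(n,{k:np.round(v,3).tolist() for k,v in c.items()})
E
```

```text
pics
{'time_s': 0.0, 'joints': [-1.366, 0.313, 1.498, -0.0, 1.331, -0.223], 'dq': [0.002, 0.0, -0.0, -0.001, -0.001, 0.002], 'tau': [-0.0, -41.227, -25.974, -0.0, 0.004, 0.0], 'eef_pos': [217.732, -477.385, 200.352], 'ee_rot': [-0.001, 0.977, 0.212, 0.0], 'force': [-0.066, -0.086, 0.116], 'wrist_torque': [0.014, 0.023, 0.028], 'grip_width': 0.997}
side {'intrinsics': [[580.129, 0.0, 315.388], [0.0, 580.129, 244.82], [0.0, 0.0, 1.0]], 'R': [[-0.873, -0.488, -0.003], [-0.328, 0.591, -0.737], [0.362, -0.642, -0.676]], 't': [543.433, 227.918, 829.355]}
top {'intrinsics': [[606.61, 0.0, 306.776], [0.0, 606.61, 241.94], [0.0, 0.0, 1.0]], 'R': [[-0.026, -1.0, -0.004], [-0.994, 0.026, -0.11], [0.11, 0.001, -0.994]], 't': [42.603, 597.624, 1270.738]}
```

View pics/side0.png

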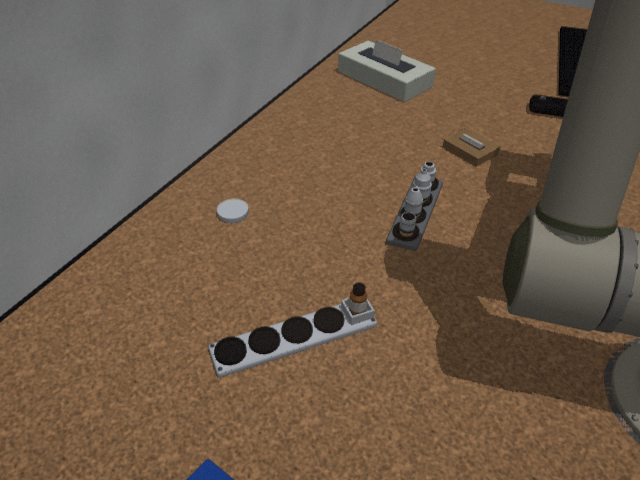

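View pics/top0.png

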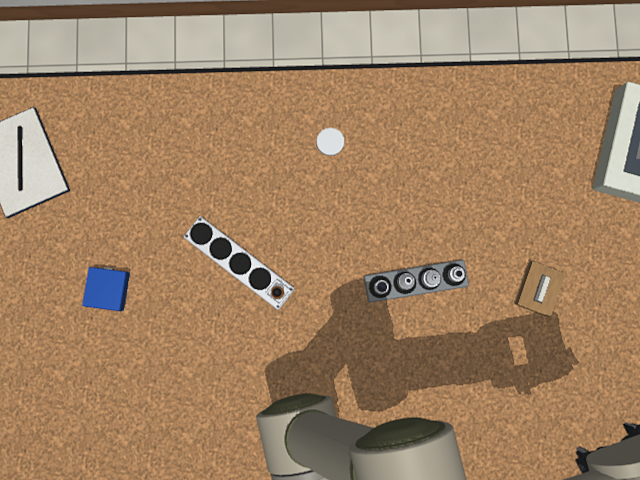

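The top view shows the bench rack running from (200,232) to (260,278), with the bottle at (277,292). The transit rack runs from (380,287) to (455,274), and the dish is at (330,141). I'll zoom in next and find centres by plane-casting.

```bash
cat > h.py <<'E'
import numpy as np, cv2
from rig import sensors, imaging
def ray(n,u,v,z):
    c=imaging.camera_params(n);K,R,t=[np.array(c[k]) for k in("intrinsics","R","t")]
    d=R.T@np.linalg.solve(K,[u,v,1.]);o=-R.T@t
    return o+d*(z-o[2])/d[2]
def proj(n,X):
    c=imaging.camera_params(n);K,R,t=[np.array(c[k]) for k in("intrinsics","R","t")]
    q=K@(R@np.array(X,float)+t);return q[:2]/q[2]
def pts(n,d):
    c=imaging.camera_params(n);K,R,t=[np.array(c[k]) for k in("intrinsics","R","t")]
    v,u=np.mgrid[:480,:640];q=np.stack([(u-K[0,2])/K[0,0]*d,(v-K[1,2])/K[1,1]*d,d],-1)
    return (q-t)@R
E
python3 - <<'E'
from h import *
p=np.load('pics/top0p.npy');d=np.load('pics/top0d.npy')
P=pts('top',d)
a=cv2.resize(p[205:320,175:300,::-1],None,fx=6,fy=5.2,interpolation=cv2.INTER_CUBIC)
cv2.imwrite('pics/ztop_b.png',cv2.resize(p[210:315,180:300,::-1],None,fx=5,fy=5,interpolation=cv2.INTER_CUBIC))
cv2.imwrite('pics/ztop_t.png',cv2.resize(p[250:310,355:475,::-1],None,fx=6,fy=6,interpolation=cv2.INTER_CUBIC))
ps=np.load('pics/side0p.npy')
cv2.imwrite('pics/zside_t.png',cv2.resize(ps[150:255,370:460,::-1],None,fx=5.5,fy=5.5,interpolation=cv2.INTER_CUBIC))
print('table z',np.median(P[150:200,400:500,2]))
# dark cup blobs in bench rack and transit
g=p.max(2)
for nm,(r0,r1,c0,c1) in dict(b=(210,315,180,300),t=(250,310,360,475)).items():
    m=(g[r0:r1,c0:c1]<50).astype(np.uint8)
    n,l,st,ce=cv2.connectedComponentsWithStats(m)
    for i in range(1,n):
        if st[i,4]>60:
            u,v=ce[i]+[c0,r0]; print(nm,st[i].tolist(),np.round([u,v],1),np.round(ray('top',u,v,23),1))
h=P[...,2]
m=((h>35)&(h<110)).astype(np.uint8); m[:210]=0;m[315:]=0;m[:,:180]=0;m[:,475:]=0
n,l,st,ce=cv2.connectedComponentsWithStats(m)
for i in range(1,n):
    if st[i,4]>20: q=P[l==i];print(st[i].tolist(),q.mean(0).round(1),q[:,2].max().round(1),np.percentile(q[:,2],90).round(1))
E
```

```text
table z 0.745796041863113
b [11, 13, 21, 21, 349] [200.9 233.2] [624.9 256.1  23. ]
b [30, 28, 22, 21, 355] [220.3 248.1] [591.2 214.3  23. ]
b [50, 43, 21, 21, 350] [239.9 263.2] [557.3 172.5  23. ]
b [69, 58, 22, 22, 356] [259.6 278.3] [523.6 130.4  23. ]
t [83, 14, 22, 22, 153] [450.3 274.9] [ 520.2 -279.9   23. ]
t [59, 18, 19, 22, 90] [424.7 278.2] [ 514.4 -224.5   23. ]
t [34, 22, 22, 22, 129] [402.2 284.6] [ 502.1 -175.5   23. ]
t [9, 26, 22, 22, 198] [378.4 286.3] [ 499.8 -124.4   23. ]
[447, 266, 18, 16, 197] [ 521.4 -283.2   58. ] 73.2 68.1
[421, 269, 19, 18, 256] [ 513.  -227.6   67.8] 90.5 83.2
[397, 273, 17, 16, 213] [ 508.7 -175.6   66.7] 84.1 78.5
[374, 280, 14, 14, 155] [ 499.  -125.3   53.7] 60.6 58.1
[270, 285, 14, 14, 147] [492.5  91.5  66.8] 83.6 80.1
```

```bash
ls -la pics
```

```text
total 6248
drwxr-xr-x 2 agent agent    4096 Dec  7 14:08 .
drwxr-xr-x 3 agent agent    4096 Dec  7 14:08 ..
-rw-r--r-- 1 agent agent  498177 Dec  7 14:06 side0.png
-rw-r--r-- 1 agent agent 1228928 Dec  7 14:06 side0d.npy
-rw-r--r-- 1 agent agent  921728 Dec  7 14:06 side0p.npy
-rw-r--r-- 1 agent agent  567059 Dec  7 14:06 top0.png
-rw-r--r-- 1 agent agent 1228928 Dec  7 14:06 top0d.npy
-rw-r--r-- 1 agent agent  921728 Dec  7 14:06 top0p.npy
-rw-r--r-- 1 agent agent  270606 Dec  7 14:08 zside_t.png
-rw-r--r-- 1 agent agent  412070 Dec  7 14:08 ztop_b.png
-rw-r--r-- 1 agent agent  312077 Dec  7 14:08 ztop_t.png
```

View pics/ztop_t.png

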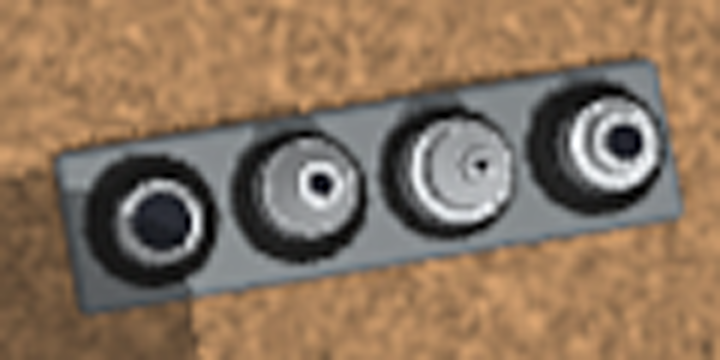

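View pics/zside_t.png

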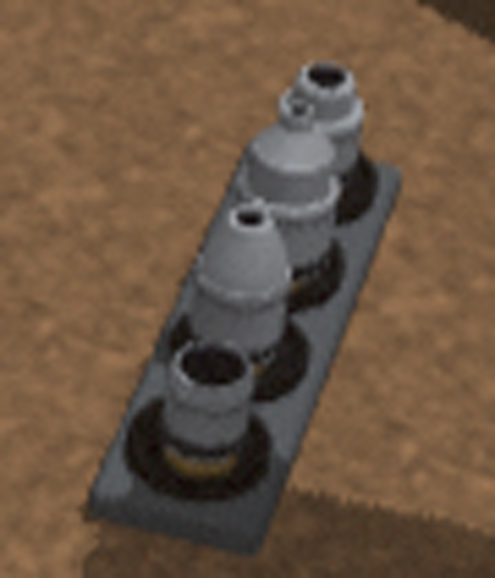

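View pics/ztop_b.png

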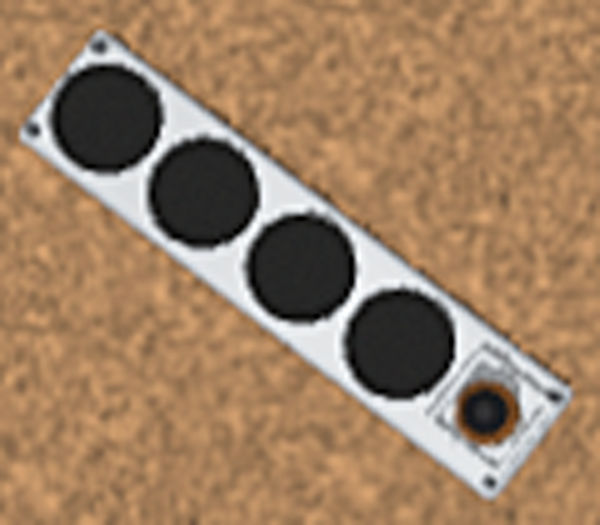

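The order in the top crop, from the near end: 4x at (160,221), 20x at (321,184), 100x at (481,165) and 10x at (627,143). That agrees with the depth heights and the side view. The bench cups are empty and the bottle is at the lower right. Next I'll fix the axes from the lens centres in both views.

```bash
cat >> h.py <<'E'
def tri(ut,us):
    A=[];b=[]
    for n,uv in(("top",ut),("side",us)):
        c=imaging.camera_params(n);K,R,t=[np.array(c[k]) for k in("intrinsics","R","t")]
        M=K@np.c_[R,t]
        for i in(0,1): r=M[i]-uv[i]*M[2]; r=r/np.linalg.norm(r[:3]);A.append(r[:3]);b.append(-r[3])
    x,res,_,_=np.linalg.lstsq(np.array(A),np.array(b),rcond=None);return x,np.sqrt(res[0]) if len(res) else 0
def go(x,y,z,phi):
    """shift (tool axes, present and after turn) and turn about tool z needed, tool down"""
    s=sensors.sense();w,a,b,c=s["ee_rot"]
    from scipy.spatial.transform import Rotation as Ro
    R=Ro.from_quat([a,b,c,w]).as_matrix()
    T=np.c_[[np.cos(phi),np.sin(phi),0],[np.sin(phi),-np.cos(phi),0],[0,0,-1]]
    d=np.array([x,y,z])-s["eef_pos"]
    print("t",round(s["time_s"],2),"pos",np.round(s["eef_pos"],1),"F",np.round(s["force"],1),"grip",round(s["grip_width"],3),"q",np.round(s["joints"],2))
    print("shift now-axes",np.round(R.T@d,1),"shift after-turn",np.round(T.T@d,1),"turn",np.round(Ro.from_matrix(R.T@T).as_rotvec(),3))
E
python3 - <<'E'
from h import *
pt=np.load('pics/top0p.npy').max(2);ps=np.load('pics/side0p.npy').max(2)
def dark(g,u,v,r):
    u0=int(round(u))-r;v0=int(round(v))-r
    w=g[v0:v0+2*r+1,u0:u0+2*r+1].astype(float)
    W=np.clip(130-w,0,None)
    yy,xx=np.mgrid[:2*r+1,:2*r+1]; return (W*xx).sum()/W.sum()+u0,(W*yy).sum()/W.sum()+v0
def cv(x,y,f,a,b): return (x+.5)/f-.5+a,(y+.5)/f-.5+b
L={'4x':((160,221),(215,363),55,6,6),'20x':((321,184),(250,215),77,3,3),'100x':((481,165),(299,107),87,2,2),'10x':((627,143),(328,76),66,4,4)}
for k,(a,b,z,r,rs) in L.items():
    ut=cv(*a,6,355,250);us=cv(*b,5.5,370,150)
    ut2=dark(pt,*ut,r)
    print(k,'eye',np.round(ut,1),'dark',np.round(ut2,1),'plane',ray('top',*ut,z).round(1),ray('top',*ut2,z).round(1),'side',ray('side',*us,z).round(1),'tri',tri(ut2,us)[0].round(1))
# cup outlines top: outer rim ellipse of transit, by rack edge check via side for bench cups
g=ps
m=(g[290:380,200:360]<45).astype(np.uint8)
n,l,st,ce=cv2.connectedComponentsWithStats(m)
for i in range(1,n):
    if st[i,4]>150: u,v=ce[i]+[200,290]; print('side cup',st[i].tolist(),np.round([u,v],1),ray('side',u,v,22).round(1))
E
```

```text
4x eye [381.2 286.4] dark [381.2 286. ] plane [ 498.2 -126.7   55. ] [ 499.2 -126.6   55. ] side [ 500.4 -129.6   55. ] tri [ 499.2 -126.2   57.9]
20x eye [408.1 280.2] dark [408.  280.1] plane [ 508.7 -179.8   77. ] [ 509.1 -179.6   77. ] side [ 512.  -182.5   77. ] tri [ 509.9 -178.9   80. ]
100x eye [434.8 277.1] dark [434.7 277.1] plane [ 513.3 -233.    87. ] [ 513.3 -232.9   87. ] side [ 516.6 -235.8   87. ] tri [ 514.2 -232.    90. ]
10x eye [459.1 273.4] dark [458.8 273.1] plane [ 520.6 -288.3   66. ] [ 521.3 -287.6   66. ] side [ 523.3 -288.5   66. ] tri [ 522.  -287.1   67.2]
side cup [114, 18, 30, 25, 595] [328.3 319.8] [524.4 133.7  22. ]
side cup [82, 27, 30, 26, 622] [296.5 329.7] [558.2 175.4  22. ]
side cup [49, 37, 31, 27, 658] [263.6 340.1] [592.  217.2  22. ]
side cup [14, 47, 32, 28, 688] [229.8 350.7] [625.6 259.   22. ]
```

```bash
python3 -c "
from h import *
go(499.8,-128.1,150,1.711)"
```

```text
t 0.1 pos [ 217.7 -477.4  200.4] F [ 0.7 -0.5 -0.1] grip 0.998 q [-1.37  0.31  1.5  -0.    1.33 -0.22]
shift now-axes [ 401.6 -200.8   50.7] shift after-turn [306.5 328.1  50.4] turn [-1.000e-03 -1.000e-03 -1.283e+00]
```

```bash
M='python3 -m creep'; $M '[{"grip":70,"linear":[20,-10,0],"rot":[0,0,0]},{"grip":70,"linear":[30,-15,0],"rot":[0,0,0]},{"grip":70,"linear":[30,-15,0],"rot":[0,0,0]},{"grip":70,"linear":[30,-15,0],"rot":[0,0,0]},{"grip":70,"linear":[30,-15,0],"rot":[0,0,0]},{"grip":70,"linear":[30,-15,0],"rot":[0,0,0]},{"grip":70,"linear":[30,-15,0],"rot":[0,0,0]},{"grip":70,"linear":[30,-15,0],"rot":[0,0,0]},{"grip":70,"linear":[30,-15,0],"rot":[0,0,0]},{"grip":70,"linear":[30,-15,0],"rot":[0,0,0]},{"grip":70,"linear":[30,-15,0],"rot":[0,0,0]},{"grip":70,"linear":[20,-10,0],"rot":[0,0,0]}]' 60
$M '[{"grip":70,"linear":[20,-10,0],"rot":[0,0,0]},{"grip":70,"linear":[0,0,0],"rot":[0,0,-0.11]},{"grip":70,"linear":[0,0,0],"rot":[0,0,-0.12]},{"grip":70,"linear":[0,0,0],"rot":[0,0,-0.12]},{"grip":70,"linear":[0,0,0],"rot":[0,0,-0.12]},{"grip":70,"linear":[0,0,0],"rot":[0,0,-0.12]},{"grip":70,"linear":[0,0,0],"rot":[0,0,-0.12]},{"grip":70,"linear":[0,0,0],"rot":[0,0,-0.12]},{"grip":70,"linear":[0,0,0],"rot":[0,0,-0.12]},{"grip":70,"linear":[0,0,0],"rot":[0,0,-0.12]},{"grip":70,"linear":[0,0,0],"rot":[0,0,-0.12]},{"grip":70,"linear":[0,0,0],"rot":[0,0,-0.093]}]'
$M '[{"grip":65,"linear":[0,0,0],"rot":[0,0,0]},{"grip":65,"linear":[0,0,0],"rot":[0,0,0]}]'
python3 -c "
from h import *
go(499.8,-128.1,150,1.711)
for n in ('side','top'):
    p,d=imaging.capture(n); cv2.imwrite(f'pics/{n}1.png',p[:,:,::-1])"
```

```text
time_s: 1.1
eef_pos: [457.8, -179.6, 200.7]
ee_rot: [-0.0, 0.977, 0.213, -0.0]
force: [0.2, -0.8, -0.2]
grip_width: 0.818
time_s: 2.1
eef_pos: [470.5, -164.5, 200.6]
ee_rot: [-0.0, 0.654, 0.757, -0.0]
force: [-0.5, -0.0, 0.0]
grip_width: 0.823
time_s: 2.27
eef_pos: [470.6, -164.5, 200.7]
ee_rot: [-0.0, 0.657, 0.754, -0.0]
force: [-0.4, 0.3, -0.1]
grip_width: 0.761
t 2.27 pos [ 470.6 -164.5  200.7] F [-0.4  0.3 -0.1] grip 0.761 q [-0.57  0.25  1.58  0.    1.31 -0.71]
shift now-axes [32.  33.9 50.7] shift after-turn [32.  34.  50.7] turn [-0.    -0.    -0.003]
```

```bash
M='python3 -m creep'; $M '[{"grip":60,"linear":[11,11,10],"rot":[0,0,0]},{"grip":60,"linear":[11,11,15],"rot":[0,0,0]},{"grip":60,"linear":[10,12,15],"rot":[0,0,0]},{"grip":60,"linear":[0,0,10],"rot":[0,0,0]},{"grip":60,"linear":[0,0,0],"rot":[0,0,0]},{"grip":60,"linear":[0,0,0],"rot":[0,0,0]}]'
python3 -c "
from h import *
go(499.8,-128.1,25,1.711)
for n in ('side','top'):
    p,d=imaging.capture(n); np.save(f'pics/{n}2d.npy',d); u,v=map(int,proj(n,[500,-128,140])); print(n,u,v); cv2.imwrite(f'pics/{n}2.png',cv2.resize(p[max(0,v-60):v+60,u-75:u+75,::-1],None,fx=4,fy=4,interpolation=cv2.INTER_CUBIC))
    print(proj(n,[499.8,-128.1,150]), u-75,max(0,v-60))"
```

```text
time_s: 2.87
eef_pos: [499.5, -128.5, 150.9]
ee_rot: [-0.0, 0.656, 0.755, -0.0]
force: [1.2, -0.2, 1.2]
grip_width: 0.702
t 2.87 pos [ 499.5 -128.5  150.9] F [ 1.2 -0.2  1.2] grip 0.702 q [-0.48  0.34  1.6  -0.    1.21 -0.62]
shift now-axes [  0.3   0.4 125.9] shift after-turn [  0.4   0.3 125.9] turn [-0.001 -0.    -0.001]
side 413 178
[414.50528839 173.31796722] 338 118
top 387 283
[387.72230835 283.76052211] 312 223
```

View pics/side2.png

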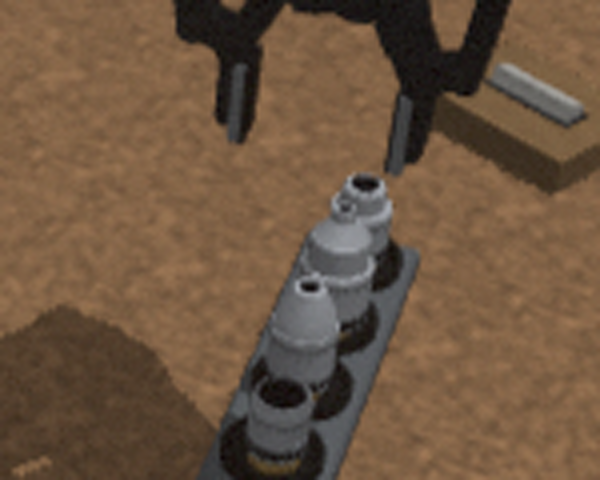

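View pics/top2.png

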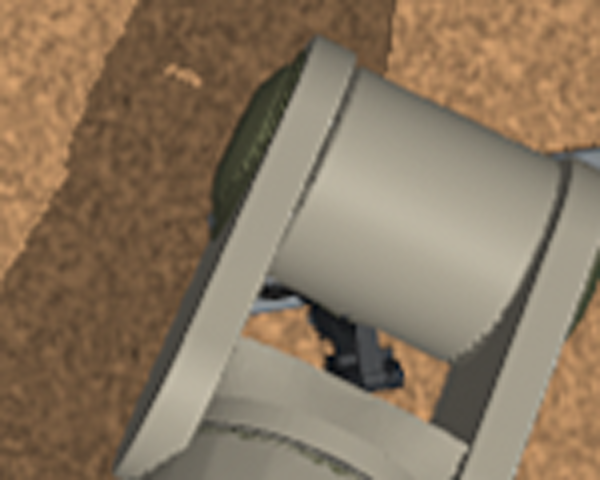

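```bash
python3 -c "
from h import *
for z in (150,155,158,162): print(z,proj('side',[498,-117.6,z]).round(1), ray('side',417.1-.4,157.2-.4,z).round(1))"
```

```text
150 [413.2 176.8] [ 515.3 -176.7  150. ]
155 [413.5 174.4] [ 513.  -169.5  155. ]
158 [413.7 172.9] [ 511.7 -165.1  158. ]
162 [413.9 171. ] [ 509.8 -159.3  162. ]
```

```bash
python3 -c "
from h import *
d=np.load('pics/side2d.npy');P=pts('side',d)
for (x,y) in [(236,130),(236,120),(236,138),(397,160),(397,168),(397,145),(283,393),(237,100),(400,110)]:
    u,v=338+x//4,118+y//4; print(x,y,u,v,d[v,u],P[v,u].round(1))"
```

```text
236 130 397 150 963.8467 [ 530.9 -114.9  194.7]
236 120 397 148 959.24396 [ 530.7 -113.1  199.7]
236 138 397 152 962.62213 [ 529.5 -111.9  192.9]
397 160 437 158 946.1444 [ 464.5 -124.8  194.7]
397 168 437 160 943.1982 [ 462.8 -120.4  194. ]
397 145 437 154 941.64294 [ 465.6 -124.8  202. ]
283 393 408 216 1055.7412 [ 501.  -127.9   55. ]
237 100 397 143 950.27783 [ 530.7 -110.7  210.7]
400 110 438 145 928.6703 [ 466.  -123.3  219.9]
```

The fingertips show up in depth at about z 190, while the reported TCP is z 151. xy agrees within 1 mm. I need to settle that before descending.

```bash
python3 -c "
from h import *
p,d=imaging.capture('side');P=pts('side',d);print(sensors.sense()['eef_pos'],sensors.sense()['grip_width'])
np.save('pics/side3d.npy',d)
u,v=413,150
cv2.imwrite('pics/side3.png',cv2.resize(p[50:200,320:520,::-1],None,fx=4,fy=4,interpolation=cv2.INTER_CUBIC))
for r in range(80,166,4): print(r,[ (P[r,c].round(0).astype(int).tolist()) for c in (397,437)])
"
```

```text
[ 500.00114736 -128.85089336  151.83971987] 0.7023685322210848
80 [[733, -616, 51], [476, -98, 340]]
84 [[731, -615, 41], [477, -104, 331]]
88 [[730, -616, 30], [475, -101, 327]]
92 [[544, -123, 293], [475, -103, 320]]
96 [[542, -120, 288], [474, -105, 313]]
100 [[724, -608, 2], [478, -121, 297]]
104 [[718, -593, -1], [477, -121, 291]]
108 [[708, -570, 2], [477, -123, 283]]
112 [[699, -549, 4], [477, -126, 275]]
116 [[695, -540, -2], [474, -120, 272]]
120 [[543, -132, 239], [472, -118, 266]]
124 [[535, -113, 244], [471, -117, 260]]
128 [[534, -112, 237], [470, -116, 254]]
132 [[535, -116, 227], [471, -124, 242]]
136 [[533, -115, 221], [469, -121, 237]]
140 [[533, -115, 213], [569, -482, 0]]
144 [[532, -115, 206], [467, -122, 222]]
148 [[531, -114, 199], [467, -124, 214]]
152 [[530, -114, 191], [466, -124, 206]]
156 [[624, -376, 0], [465, -125, 198]]
160 [[618, -361, 0], [463, -123, 192]]
164 [[611, -346, 1], [535, -389, 0]]
```

View pics/side3.png

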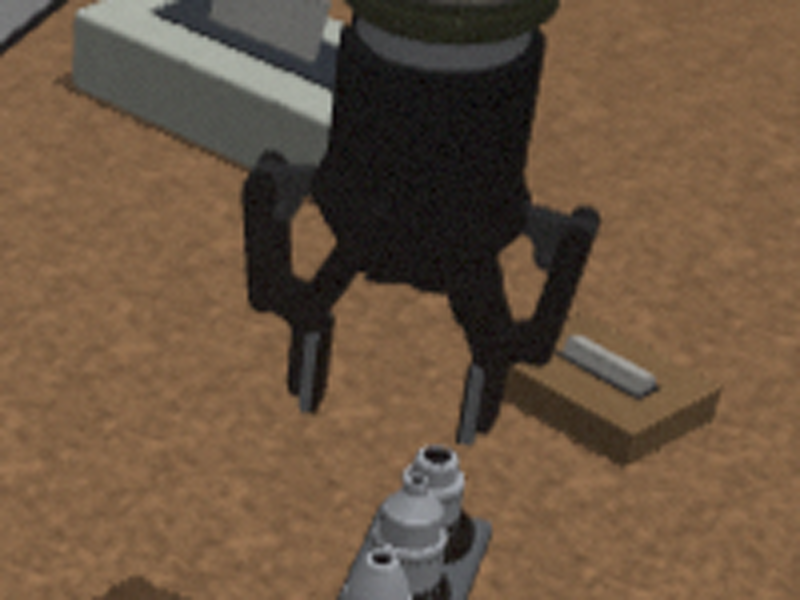

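```bash
python3 -c "
from h import *
d=np.load('pics/side3d.npy');P=pts('side',d)
for c in (410,415,420,425): print(c,[P[r,c].round(0).astype(int).tolist() for r in range(108,124,2)])"
M='python3 -m creep'; $M '[{"grip":30,"linear":[0,0,0],"rot":[0,0,0]},{"grip":30,"linear":[0,0,0],"rot":[0,0,0]},{"grip":30,"linear":[0,0,0],"rot":[0,0,0]},{"grip":30,"linear":[0,0,0],"rot":[0,0,0]},{"grip":30,"linear":[0,0,0],"rot":[0,0,0]},{"grip":30,"linear":[0,0,0],"rot":[0,0,0]},{"grip":30,"linear":[0,0,0],"rot":[0,0,0]},{"grip":30,"linear":[0,0,0],"rot":[0,0,0]}]'
python3 -c "
from h import *
p,d=imaging.capture('side');P=pts('side',d)
cv2.imwrite('pics/side4.png',cv2.resize(p[50:200,320:520,::-1],None,fx=4,fy=4,interpolation=cv2.INTER_CUBIC))
m=(P[...,2]>150)&(P[...,2]<215)&(abs(P[...,0]-500)<60)&(abs(P[...,1]+128)<40)
q=P[m]; print(np.sort(q[:,2])[:15].round(1)); vv,uu=np.nonzero(m)
for c in range(uu.min(),uu.max()+1): r=vv[uu==c]; print(c,r.max(),P[r.max(),c].round(0)) if len(r) else 0
"
```

```text
410 [[515, -108, 281], [515, -110, 276], [515, -111, 272], [514, -111, 269], [514, -111, 265], [661, -542, 1], [658, -534, 1], [654, -525, 0]]
415 [[507, -108, 282], [510, -119, 273], [510, -121, 268], [509, -117, 267], [508, -118, 263], [508, -118, 260], [508, -120, 255], [644, -530, 1]]
420 [[503, -120, 277], [501, -117, 276], [502, -119, 271], [500, -117, 269], [501, -120, 264], [500, -119, 261], [500, -120, 257], [632, -534, 2]]
425 [[494, -119, 280], [494, -120, 276], [494, -120, 273], [494, -122, 269], [493, -121, 266], [493, -121, 262], [492, -120, 260], [492, -120, 256]]
time_s: 3.68
eef_pos: [499.9, -128.1, 150.9]
ee_rot: [-0.0, 0.656, 0.755, -0.0]
force: [-0.4, 0.4, -0.2]
grip_width: 0.353
[181.2 182.  183.  183.  183.1 184.  184.1 184.1 184.3 184.5 185.  185.4
 185.6 185.6 185.8]
400 152 [ 527. -119.  190.]
401 152 [ 524. -116.  192.]
402 153 [ 524. -122.  187.]
403 156 [ 519. -114.  187.]
404 157 [ 518. -118.  183.]
405 157 [ 516. -117.  184.]
406 157 [ 515. -118.  184.]
407 156 [ 515. -122.  184.]
408 154 [ 517. -131.  182.]
409 152 [ 517. -136.  183.]
410 145 [ 517. -137.  196.]
411 138 [ 517. -138.  209.]
424 161 [ 484. -122.  184.]
425 161 [ 484. -124.  183.]
426 161 [ 480. -119.  187.]
427 161 [ 479. -121.  186.]
428 162 [ 479. -126.  181.]
429 159 [ 479. -130.  185.]
430 158 [ 476. -124.  191.]
431 159 [ 474. -126.  189.]
432 158 [ 474. -128.  190.]
433 157 [ 472. -127.  193.]
434 155 [ 472. -132.  194.]
435 152 [ 473. -139.  195.]
436 146 [ 473. -139.  207.]
```

View pics/side4.png

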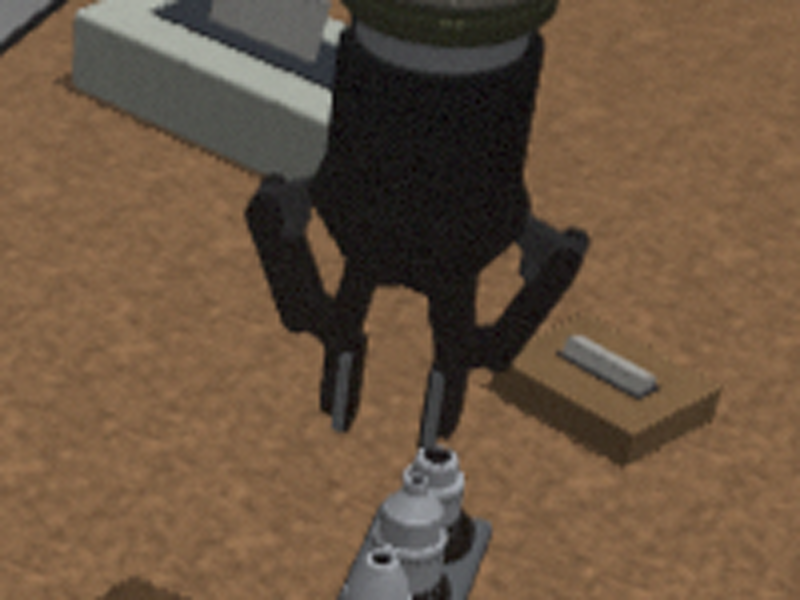

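The body underside is at z≈256 and the tips at z≈183, against a reported TCP of 151. So the reported z is about 32 mm lower than the true tip, while xy agrees. I'll descend partway and check that the offset is constant.

```bash
M='python3 -m creep'; $M '[{"grip":52,"linear":[0,0,10],"rot":[0,0,0]},{"grip":52,"linear":[0,0,15],"rot":[0,0,0]},{"grip":52,"linear":[0,0,15],"rot":[0,0,0]},{"grip":52,"linear":[0,0,15],"rot":[0,0,0]},{"grip":52,"linear":[0,0,15],"rot":[0,0,0]},{"grip":52,"linear":[0,0,15],"rot":[0,0,0]},{"grip":52,"linear":[0,0,15],"rot":[0,0,0]},{"grip":52,"linear":[0,0,10],"rot":[0,0,0]},{"grip":52,"linear":[0,0,0],"rot":[0,0,0]},{"grip":52,"linear":[0,0,0],"rot":[0,0,0]}]'
cat >> h.py <<'E'
def look(name,u0,v0,w,h,f,fn):
    p,d=imaging.capture(name);cv2.imwrite(fn,cv2.resize(p[v0:v0+h,u0:u0+w,::-1],None,fx=f,fy=f,interpolation=cv2.INTER_CUBIC));return p,d,pts(name,d)
def tips(P,x,y,zlo,zhi):
    m=(P[...,2]>zlo)&(P[...,2]<zhi)&(np.hypot(P[...,0]-x,P[...,1]-y)<50)
    vv,uu=np.nonzero(m)
    for c in range(uu.min(),uu.max()+1):
        r=vv[uu==c]
        if len(r): print(c,r.max(),P[r.max(),c].round(0),end=';')
E
python3 -c "
from h import *
p,d,P=look('side',330,110,150,140,4,'pics/side5.png')
go(499.8,-128.1,-6,1.711)
tips(P,500,-128,62,100)
"
```

```text
time_s: 4.57
eef_pos: [499.7, -128.1, 40.7]
ee_rot: [-0.0, 0.656, 0.755, -0.0]
force: [0.3, -0.3, -0.0]
grip_width: 0.608
t 4.62 pos [ 500.1 -128.3   41.3] F [-0.8 -0.1 -0.5] grip 0.607 q [-0.48  0.48  1.71  0.    0.95 -0.62]
shift now-axes [ 0.2 -0.3 47.3] shift after-turn [ 0.2 -0.3 47.3] turn [ 0.001  0.    -0.   ]
388 200 [ 538. -116.   86.];389 201 [ 537. -118.   83.];390 202 [ 535. -118.   82.];391 205 [ 530. -113.   80.];392 205 [ 529. -114.   79.];393 206 [ 527. -115.   78.];394 206 [ 526. -117.   76.];395 204 [ 525. -119.   80.];396 202 [ 527. -127.   78.];397 200 [ 528. -135.   77.];398 192 [ 528. -136.   94.];407 196 [ 522. -172.   63.];408 197 [ 519. -168.   65.];409 198 [ 516. -166.   65.];410 199 [ 514. -167.   63.];411 199 [ 512. -167.   63.];412 199 [ 510. -165.   65.];413 199 [ 509. -169.   63.];414 200 [ 506. -166.   64.];415 199 [ 506. -170.   63.];416 198 [ 504. -171.   66.];417 200 [ 501. -168.   65.];418 200 [ 499. -170.   64.];419 199 [ 499. -174.   64.];420 199 [ 497. -175.   63.];423 213 [ 473. -122.   78.];424 213 [ 471. -123.   78.];425 213 [ 470. -126.   76.];426 213 [ 467. -123.   79.];427 212 [ 468. -130.   76.];428 210 [ 467. -130.   81.];429 211 [ 464. -127.   82.];430 210 [ 463. -129.   83.];431 209 [ 461. -127.   88.];432 207 [ 462. -135.   86.];433 204 [ 463. -141.   89.];
```

View pics/side5.png

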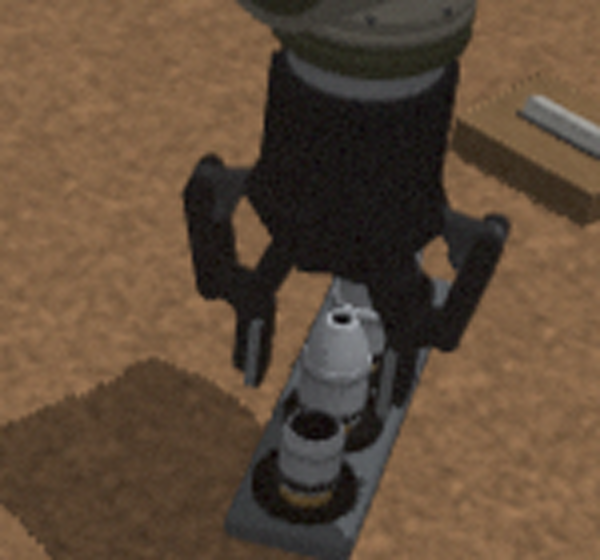

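The offset is constant: the tips measure z 77 and I predicted 77. They straddle the 4x evenly, at crop (255,385) and (385,415) with the objective at (315,450). Descending to grip.

```bash
M='python3 -m creep'; $M '[{"grip":52,"linear":[0,0,10],"rot":[0,0,0]},{"grip":52,"linear":[0,0,12],"rot":[0,0,0]},{"grip":52,"linear":[0,0,12],"rot":[0,0,0]},{"grip":52,"linear":[0,0,8],"rot":[0,0,0]},{"grip":52,"linear":[0,0,5],"rot":[0,0,0]},{"grip":52,"linear":[0,0,0],"rot":[0,0,0]}]' 40
$M '[{"grip":40,"linear":[0,0,0],"rot":[0,0,0]},{"grip":35,"linear":[0,0,0],"rot":[0,0,0]},{"grip":32,"linear":[0,0,0],"rot":[0,0,0]},{"grip":30,"linear":[0,0,0],"rot":[0,0,0]},{"grip":28,"linear":[0,0,0],"rot":[0,0,0]},{"grip":25,"linear":[0,0,0],"rot":[0,0,0]},{"grip":20,"linear":[0,0,0],"rot":[0,0,0]},{"grip":20,"linear":[0,0,0],"rot":[0,0,0]},{"grip":20,"linear":[0,0,0],"rot":[0,0,0]}]'
python3 -c "
from h import *
p,d,P=look('side',330,110,150,140,4,'pics/side6.png')
go(499.8,-128.1,-6,1.711)"
```

```text
time_s: 5.12
eef_pos: [499.5, -127.9, -6.9]
ee_rot: [-0.001, 0.656, 0.755, -0.0]
force: [-0.4, 0.4, -0.9]
grip_width: 0.61
time_s: 5.87
eef_pos: [500.1, -128.3, -5.5]
ee_rot: [0.0, 0.656, 0.755, 0.0]
force: [-0.5, 0.6, 5.3]
grip_width: 0.323
t 5.92 pos [ 500.1 -128.3   -5.5] F [-0.8 -0.   4.9] grip 0.328 q [-0.48  0.56  1.74 -0.    0.84 -0.62]
shift now-axes [ 0.2 -0.3  0.5] shift after-turn [ 0.2 -0.3  0.5] turn [ 0.001  0.    -0.   ]
```

View pics/side6.png

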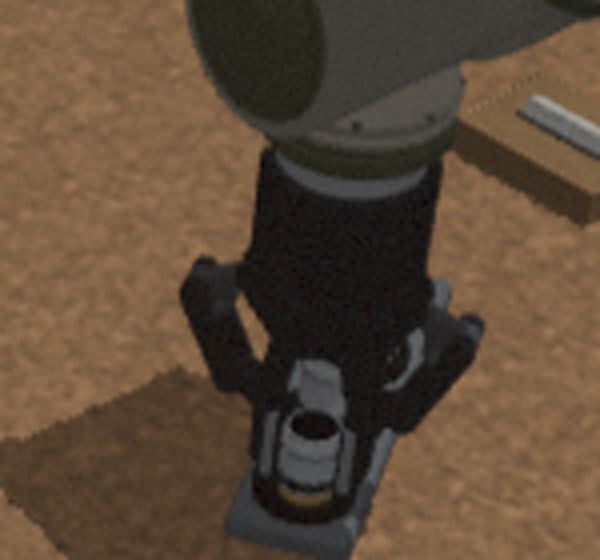

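The 4x is between the pads: opening 28 mm, force 5 N. Lifting it.

```bash
M='python3 -m creep'; $M '[{"grip":20,"linear":[0,0,-3],"rot":[0,0,0]},{"grip":20,"linear":[0,0,-5],"rot":[0,0,0]},{"grip":20,"linear":[0,0,-8],"rot":[0,0,0]},{"grip":20,"linear":[0,0,-12],"rot":[0,0,0]},{"grip":20,"linear":[0,0,-15],"rot":[0,0,0]},{"grip":20,"linear":[0,0,-15],"rot":[0,0,0]},{"grip":20,"linear":[0,0,-15],"rot":[0,0,0]},{"grip":20,"linear":[0,0,-15],"rot":[0,0,0]},{"grip":20,"linear":[0,0,-15],"rot":[0,0,0]},{"grip":20,"linear":[0,0,-7],"rot":[0,0,0]},{"grip":20,"linear":[0,0,0],"rot":[0,0,0]}]'
python3 -c "
from h import *
p,d,P=look('side',330,60,150,150,4,'pics/side7.png')
go(625.2,257.5,105,0.892)"
```

```text
time_s: 6.83
eef_pos: [500.6, -128.5, 105.7]
ee_rot: [0.002, 0.656, 0.755, 0.0]
force: [0.3, -0.7, -1.5]
grip_width: 0.323
t 6.88 pos [ 500.  -128.2  104.3] F [ 0.2  0.2 -1.3] grip 0.327 q [-0.48  0.39  1.66  0.    1.09 -0.62]
shift now-axes [364.5 177.8  -0.7] shift after-turn [ 378.8 -144.8   -0.7] turn [0.001 0.    0.819]
```

View pics/side7.png

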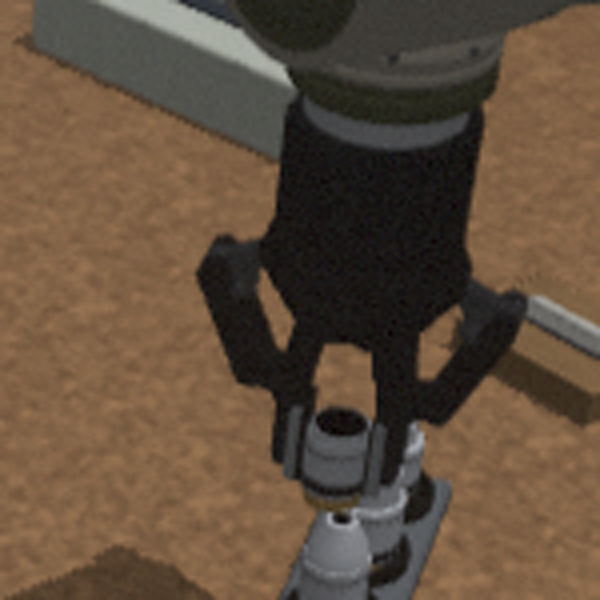

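The 4x is upright in the pads at crop (340,460), clear of the rack. Turning and carrying it to cup 4.

```bash
M='python3 -m creep'; $M '[{"grip":20,"linear":[10,-4,0],"rot":[0,0,0.04]},{"grip":20,"linear":[15,0,0],"rot":[0,0,0.11]},{"grip":20,"linear":[20,0,0],"rot":[0,0,0.11]},{"grip":20,"linear":[20,0,0],"rot":[0,0,0.11]},{"grip":20,"linear":[20,0,0],"rot":[0,0,0.11]},{"grip":20,"linear":[20,0,0],"rot":[0,0,0.11]},{"grip":20,"linear":[20,0,0],"rot":[0,0,0.11]},{"grip":20,"linear":[20,0,0],"rot":[0,0,0.07]},{"grip":20,"linear":[20,0,0],"rot":[0,0,0.05]},{"grip":20,"linear":[10,0,0],"rot":[0,0,0]},{"grip":20,"linear":[0,0,0],"rot":[0,0,0]}]'
python3 -c "
from h import *
go(625,257.2,105,0.892)"
```

```text
time_s: 7.8
eef_pos: [544.5, 34.4, 102.9]
ee_rot: [-0.0, 0.902, 0.432, -0.0]
force: [-1.0, -0.7, -1.4]
grip_width: 0.327
t 7.8 pos [544.5  34.4 102.9] F [-1.  -0.7 -1.4] grip 0.327 q [-0.15  0.45  1.57  0.    1.12  0.52]
shift now-axes [224.2 -76.7  -2.1] shift after-turn [224.  -77.2  -2.1] turn [-0.001  0.     0.002]
```

```bash
M='python3 -m creep'; $M '[{"grip":20,"linear":[15,-5,-1],"rot":[0,0,0]},{"grip":20,"linear":[25,-8,0],"rot":[0,0,0]},{"grip":20,"linear":[25,-9,0],"rot":[0,0,0]},{"grip":20,"linear":[25,-9,0],"rot":[0,0,0]},{"grip":20,"linear":[25,-9,0],"rot":[0,0,0]},{"grip":20,"linear":[25,-9,0],"rot":[0,0,0]},{"grip":20,"linear":[25,-9,0],"rot":[0,0,0]},{"grip":20,"linear":[25,-9,0],"rot":[0,0,0]},{"grip":20,"linear":[20,-6,0],"rot":[0,0,0]},{"grip":20,"linear":[14,-4,0],"rot":[0,0,0]},{"grip":20,"linear":[0,0,0],"rot":[0,0,0]},{"grip":20,"linear":[0,0,0],"rot":[0,0,0]}]'
python3 -c "
from h import *
go(625,257.2,105,0.892)
p,d,P=look('side',140,180,200,150,4,'pics/side8.png')
"
```

```text
time_s: 8.8
eef_pos: [624.9, 254.9, 104.0]
ee_rot: [0.0, 0.902, 0.431, -0.001]
force: [-0.7, -0.5, -2.0]
grip_width: 0.322
t 8.8 pos [624.9 254.9 104. ] F [-0.7 -0.5 -2. ] grip 0.322 q [ 0.21  0.73  1.11 -0.    1.31  0.89]
shift now-axes [ 1.8 -1.4 -1. ] shift after-turn [ 1.8 -1.4 -1. ] turn [-0.001  0.001  0.   ]
```

View pics/side8.png

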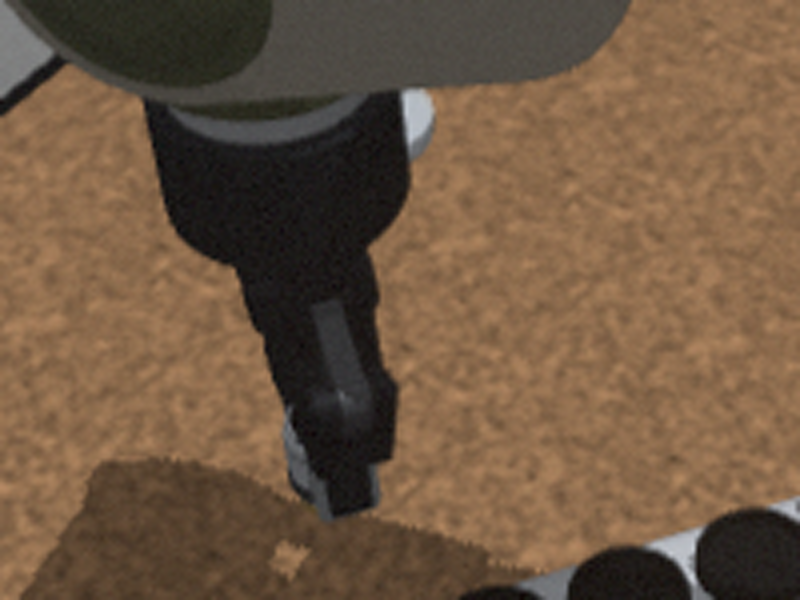

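```bash
M='python3 -m creep'; $M '[{"grip":20,"linear":[2,-1,10],"rot":[0,0,0]},{"grip":20,"linear":[0,0,15],"rot":[0,0,0]},{"grip":20,"linear":[0,0,15],"rot":[0,0,0]},{"grip":20,"linear":[0,0,15],"rot":[0,0,0]},{"grip":20,"linear":[0,0,15],"rot":[0,0,0]},{"grip":20,"linear":[0,0,12],"rot":[0,0,0]},{"grip":20,"linear":[0,0,8],"rot":[0,0,0]},{"grip":20,"linear":[0,0,5],"rot":[0,0,0]},{"grip":20,"linear":[0,0,3],"rot":[0,0,0]},{"grip":20,"linear":[0,0,0],"rot":[0,0,0]},{"grip":20,"linear":[0,0,0],"rot":[0,0,0]}]'
python3 -c "
from h import *
go(625,257.2,-6,0.892)
p,d,P=look('side',170,270,150,110,5,'pics/side9.png')
"
```

```text
time_s: 9.77
eef_pos: [626.0, 258.0, 7.5]
ee_rot: [0.0, 0.902, 0.431, 0.0]
force: [0.7, -0.5, -0.9]
grip_width: 0.323
t 9.77 pos [626.  258.    7.5] F [ 0.7 -0.5 -0.9] grip 0.323 q [0.22 0.83 1.18 0.   1.13 0.9 ]
shift now-axes [-1.3 -0.3 13.5] shift after-turn [-1.3 -0.3 13.5] turn [ 0.001 -0.001 -0.001]
```

View pics/side9.png

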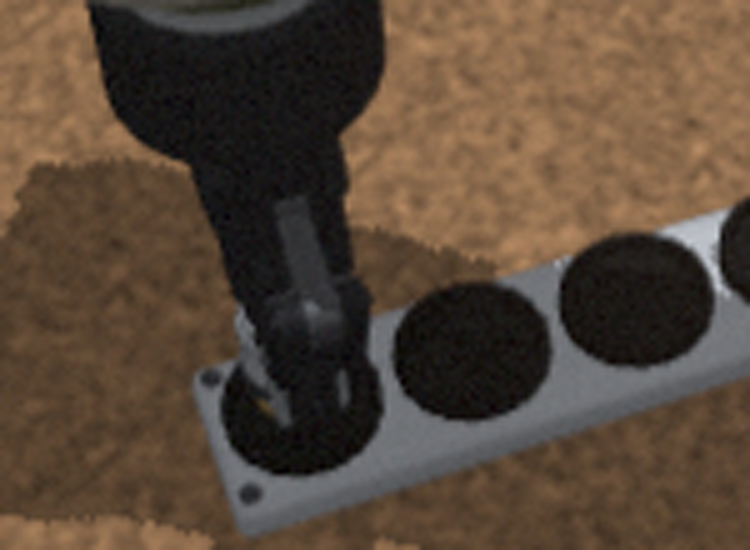

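Over cup 4 and lined up: brass just visible at crop (268,405) inside the cup outline. Lowering the rest slowly.

```bash
M='python3 -m creep'; $M '[{"grip":20,"linear":[-1,0,4],"rot":[0,0,0]},{"grip":20,"linear":[0,0,4],"rot":[0,0,0]},{"grip":20,"linear":[0,0,2],"rot":[0,0,0]},{"grip":20,"linear":[0,0,1.5],"rot":[0,0,0]},{"grip":20,"linear":[0,0,0],"rot":[0,0,0]}]'
$M '[{"grip":20,"linear":[0,0,0.5],"rot":[0,0,0]},{"grip":20,"linear":[0,0,0.5],"rot":[0,0,0]},{"grip":20,"linear":[0,0,0],"rot":[0,0,0]}]'
```

```text
time_s: 10.23
eef_pos: [624.8, 257.2, -5.1]
ee_rot: [-0.0, 0.902, 0.431, -0.0]
force: [0.1, 0.0, -1.0]
grip_width: 0.328
time_s: 10.48
eef_pos: [625.2, 257.2, -5.4]
ee_rot: [0.0, 0.902, 0.431, 0.0]
force: [0.3, -0.0, -0.7]
grip_width: 0.322
```

```bash
M='python3 -m creep'; $M '[{"grip":20,"linear":[0,0,0.5],"rot":[0,0,0]},{"grip":20,"linear":[0,0,0],"rot":[0,0,0]}]';$M '[{"grip":20,"linear":[0,0,0.5],"rot":[0,0,0]},{"grip":20,"linear":[0,0,0],"rot":[0,0,0]}]'
```

```text
time_s: 10.65
eef_pos: [625.2, 257.3, -5.5]
ee_rot: [0.0, 0.902, 0.431, 0.0]
force: [-1.8, -0.4, 4.2]
grip_width: 0.326
time_s: 10.82
eef_pos: [625.3, 257.3, -5.5]
ee_rot: [0.0, 0.902, 0.431, 0.0]
force: [-3.5, -0.5, 8.4]
grip_width: 0.325
```

Contact, with the floor carrying about 8 N. Opening slowly, then rising.

```bash
M='python3 -m creep'; $M '[{"grip":27,"linear":[0,0,-0.5],"rot":[0,0,0]},{"grip":29,"linear":[0,0,0],"rot":[0,0,0]},{"grip":31,"linear":[0,0,0],"rot":[0,0,0]},{"grip":34,"linear":[0,0,0],"rot":[0,0,0]},{"grip":40,"linear":[0,0,0],"rot":[0,0,0]},{"grip":50,"linear":[0,0,0],"rot":[0,0,0]},{"grip":54,"linear":[0,0,0],"rot":[0,0,0]},{"grip":54,"linear":[0,0,0],"rot":[0,0,0]},{"grip":54,"linear":[0,0,0],"rot":[0,0,0]}]'
$M '[{"grip":54,"linear":[0,0,-5],"rot":[0,0,0]},{"grip":54,"linear":[0,0,-10],"rot":[0,0,0]},{"grip":54,"linear":[0,0,-15],"rot":[0,0,0]},{"grip":54,"linear":[0,0,-20],"rot":[0,0,0]},{"grip":54,"linear":[0,0,-20],"rot":[0,0,0]},{"grip":54,"linear":[0,0,-20],"rot":[0,0,0]},{"grip":54,"linear":[0,0,-20],"rot":[0,0,0]},{"grip":54,"linear":[0,0,0],"rot":[0,0,0]}]'
python3 -c "
from h import *
go(509.8,-180,105,1.711)
p,d,P=look('side',170,230,200,150,4,'pics/side10.png')
"
```

```text
time_s: 11.57
eef_pos: [625.1, 257.2, -6.1]
ee_rot: [0.0, 0.902, 0.431, 0.0]
force: [0.2, 0.4, -0.7]
grip_width: 0.635
time_s: 12.23
eef_pos: [627.1, 257.7, 109.7]
ee_rot: [0.001, 0.902, 0.431, 0.004]
force: [0.7, -0.1, 0.5]
grip_width: 0.634
t 12.23 pos [627.1 257.7 109.7] F [ 0.7 -0.1  0.5] grip 0.634 q [ 0.22  0.72  1.1  -0.    1.31  0.9 ]
shift now-axes [-414.2  184.     2.9] shift after-turn [-417.1 -177.3    4.7] turn [ 0.008 -0.004 -0.82 ]
```

View pics/side10.png

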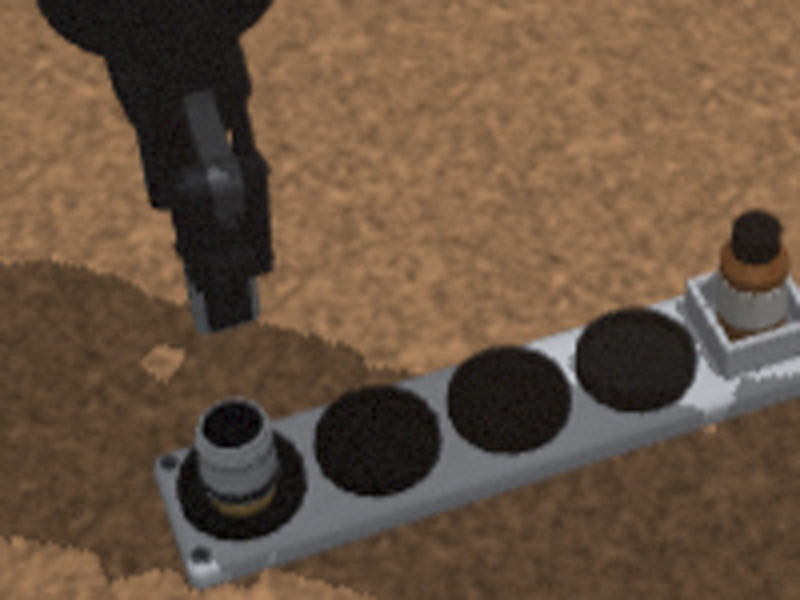

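The 4x stands seated in cup 4 (crop (240,470)). Next is the 20x.

```bash
M='python3 -m creep'; $M '[{"grip":54,"linear":[-15,6,0],"rot":[0,0,0]},{"grip":54,"linear":[-25,11,0],"rot":[0,0,0]},{"grip":54,"linear":[-27,12,0],"rot":[0,0,0]},{"grip":54,"linear":[-27,12,0],"rot":[0,0,0]},{"grip":54,"linear":[-27,12,0],"rot":[0,0,0]},{"grip":54,"linear":[-27,12,0],"rot":[0,0,0]},{"grip":54,"linear":[-27,12,0],"rot":[0,0,0]},{"grip":54,"linear":[-27,12,0],"rot":[0,0,0]},{"grip":54,"linear":[-27,12,0],"rot":[0,0,-0.1]},{"grip":54,"linear":[-27,12,0],"rot":[0,0,-0.1]},{"grip":54,"linear":[-27,6,0],"rot":[0,0,-0.1]},{"grip":54,"linear":[-27,6,0],"rot":[0,0,-0.1]}]'
$M '[{"grip":56,"linear":[-20,0,0],"rot":[0,0,-0.1]},{"grip":56,"linear":[-20,0,0],"rot":[0,0,-0.1]},{"grip":56,"linear":[-10,0,0],"rot":[0,0,-0.1]},{"grip":56,"linear":[0,0,0],"rot":[0,0,-0.1]},{"grip":56,"linear":[0,0,0],"rot":[0,0,0]}]'
python3 -c "
from h import *
go(509.8,-180,105,1.711)
"
```

```text
time_s: 13.28
eef_pos: [542.1, -68.6, 103.2]
ee_rot: [-0.001, 0.797, 0.603, -0.0]
force: [0.2, -0.0, 0.3]
grip_width: 0.633
time_s: 13.7
eef_pos: [532.8, -116.9, 103.2]
ee_rot: [-0.001, 0.663, 0.749, -0.0]
force: [0.1, -0.1, 0.0]
grip_width: 0.656
t 13.7 pos [ 532.8 -116.9  103.2] F [ 0.1 -0.1  0. ] grip 0.656 q [-0.43  0.45  1.57  0.    1.12 -0.55]
shift now-axes [-59.8 -30.5  -1.8] shift after-turn [-59.3 -31.6  -1.8] turn [-0.001 -0.001 -0.018]
```

```bash
M='python3 -m creep'; $M '[{"grip":56,"linear":[-15,-8,0],"rot":[0,0,-0.018]},{"grip":56,"linear":[-20,-11,0],"rot":[0,0,0]},{"grip":56,"linear":[-15,-8,0],"rot":[0,0,0]},{"grip":56,"linear":[-9,-5,0],"rot":[0,0,0]},{"grip":56,"linear":[0,0,5],"rot":[0,0,0]},{"grip":56,"linear":[0,0,0],"rot":[0,0,0]}]'
python3 -c "
from h import *
go(509.8,-180,-6,1.711)
p,d,P=look('side',340,100,150,140,4,'pics/side11.png')
"
```

```text
time_s: 14.2
eef_pos: [509.1, -178.5, 97.8]
ee_rot: [-0.001, 0.657, 0.754, -0.0]
force: [-0.4, 0.6, 0.2]
grip_width: 0.657
t 14.2 pos [ 509.1 -178.5   97.8] F [-0.4  0.6  0.2] grip 0.657 q [-0.55  0.45  1.59  0.    1.11 -0.69]
shift now-axes [ -1.7   0.6 103.8] shift after-turn [ -1.6   0.5 103.8] turn [-0.001 -0.001 -0.004]
```

View pics/side11.png

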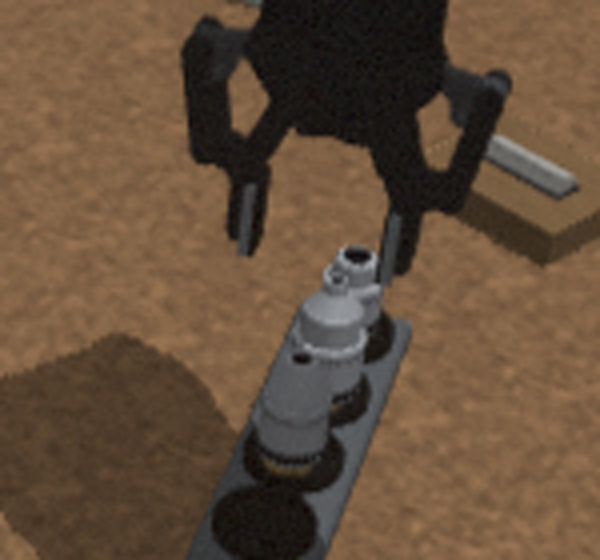

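```bash
M='python3 -m creep'; $M '[{"grip":56,"linear":[-1.5,0.5,10],"rot":[0,0,0]},{"grip":56,"linear":[0,0,15],"rot":[0,0,0]},{"grip":56,"linear":[0,0,15],"rot":[0,0,0]},{"grip":56,"linear":[0,0,15],"rot":[0,0,0]},{"grip":56,"linear":[0,0,15],"rot":[0,0,0]},{"grip":56,"linear":[0,0,15],"rot":[0,0,0]},{"grip":56,"linear":[0,0,10],"rot":[0,0,0]},{"grip":56,"linear":[0,0,7],"rot":[0,0,0]},{"grip":56,"linear":[0,0,0],"rot":[0,0,0]}]' 45
$M '[{"grip":45,"linear":[0,0,0],"rot":[0,0,0]},{"grip":40,"linear":[0,0,0],"rot":[0,0,0]},{"grip":36,"linear":[0,0,0],"rot":[0,0,0]},{"grip":34,"linear":[0,0,0],"rot":[0,0,0]},{"grip":32,"linear":[0,0,0],"rot":[0,0,0]},{"grip":28,"linear":[0,0,0],"rot":[0,0,0]},{"grip":24,"linear":[0,0,0],"rot":[0,0,0]},{"grip":24,"linear":[0,0,0],"rot":[0,0,0]},{"grip":24,"linear":[0,0,0],"rot":[0,0,0]}]'
python3 -c "
from h import *
p,d,P=look('side',340,110,150,140,4,'pics/side12.png')
go(509.8,-180,-6,1.711)"
```

```text
time_s: 15.0
eef_pos: [509.7, -179.8, -4.5]
ee_rot: [-0.001, 0.657, 0.754, -0.0]
force: [-1.3, 0.8, 0.1]
grip_width: 0.658
time_s: 15.75
eef_pos: [510.4, -180.8, -2.3]
ee_rot: [0.0, 0.657, 0.754, 0.0]
force: [-2.0, 0.7, 5.2]
grip_width: 0.37
t 15.8 pos [ 510.5 -180.8   -2.3] F [-1.  -0.   6.1] grip 0.371 q [-0.56  0.59  1.66 -0.    0.88 -0.69]
shift now-axes [ 0.8 -0.5  3.7] shift after-turn [ 0.8 -0.5  3.7] turn [ 0.001  0.001 -0.002]
```

View pics/side12.png

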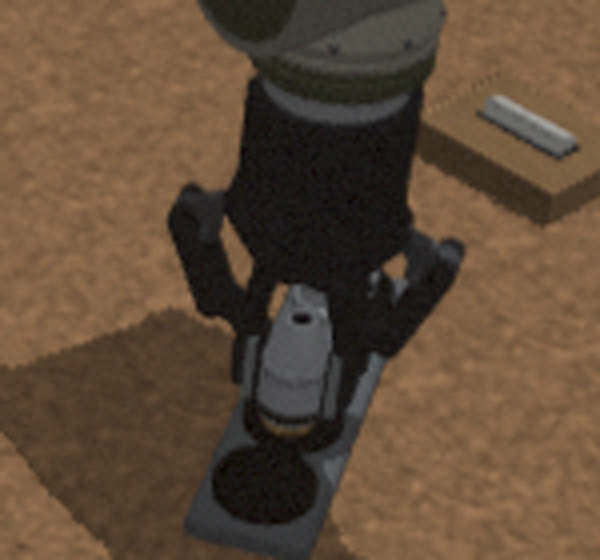

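Opening 31.7 mm, so it's holding the 20x. Lifting and carrying it to cup 3.

```bash
M='python3 -m creep'; $M '[{"grip":24,"linear":[0,0,-3],"rot":[0,0,0]},{"grip":24,"linear":[0,0,-5],"rot":[0,0,0]},{"grip":24,"linear":[0,0,-8],"rot":[0,0,0]},{"grip":24,"linear":[0,0,-12],"rot":[0,0,0]},{"grip":24,"linear":[0,0,-15],"rot":[0,0,0]},{"grip":24,"linear":[0,0,-15],"rot":[0,0,0]},{"grip":24,"linear":[0,0,-15],"rot":[0,0,0]},{"grip":24,"linear":[0,0,-15],"rot":[0,0,0]},{"grip":24,"linear":[0,0,-15],"rot":[0,0,0]},{"grip":24,"linear":[0,0,-7],"rot":[0,0,0]},{"grip":24,"linear":[0,0,0],"rot":[0,0,0]}]'
$M '[{"grip":24,"linear":[10,0,0],"rot":[0,0,0.04]},{"grip":24,"linear":[15,0,0],"rot":[0,0,0.11]},{"grip":24,"linear":[20,0,0],"rot":[0,0,0.11]},{"grip":24,"linear":[20,0,0],"rot":[0,0,0.11]},{"grip":24,"linear":[20,0,0],"rot":[0,0,0.11]},{"grip":24,"linear":[20,0,0],"rot":[0,0,0.11]},{"grip":24,"linear":[20,0,0],"rot":[0,0,0.11]},{"grip":24,"linear":[20,0,0],"rot":[0,0,0.07]},{"grip":24,"linear":[20,0,0],"rot":[0,0,0.05]},{"grip":24,"linear":[10,0,0],"rot":[0,0,0]},{"grip":24,"linear":[0,0,0],"rot":[0,0,0]}]'
python3 -c "
from h import *
go(591.4,215.5,105,0.892)"
```

```text
time_s: 16.72
eef_pos: [510.9, -181.0, 108.7]
ee_rot: [0.002, 0.657, 0.754, 0.0]
force: [0.1, 0.3, -1.1]
grip_width: 0.371
time_s: 17.63
eef_pos: [559.2, -17.5, 106.1]
ee_rot: [-0.0, 0.902, 0.432, -0.0]
force: [-0.1, 0.7, -1.4]
grip_width: 0.374
t 17.63 pos [559.2 -17.5 106.1] F [-0.1  0.7 -1.4] grip 0.374 q [-0.24  0.48  1.52  0.    1.15  0.44]
shift now-axes [ 201.6 -121.1    1.2] shift after-turn [ 201.6 -121.2    1.1] turn [-0.001  0.     0.   ]
```

```bash
M='python3 -m creep'; $M '[{"grip":24,"linear":[15,-9,0],"rot":[0,0,0]},{"grip":24,"linear":[22,-13,0],"rot":[0,0,0]},{"grip":24,"linear":[22,-13,0],"rot":[0,0,0]},{"grip":24,"linear":[22,-13,0],"rot":[0,0,0]},{"grip":24,"linear":[22,-13,0],"rot":[0,0,0]},{"grip":24,"linear":[22,-13,0],"rot":[0,0,0]},{"grip":24,"linear":[22,-13,0],"rot":[0,0,0]},{"grip":24,"linear":[22,-13,0],"rot":[0,0,0]},{"grip":24,"linear":[20,-13,0],"rot":[0,0,0]},{"grip":24,"linear":[12,-8,0],"rot":[0,0,0]},{"grip":24,"linear":[0,0,0],"rot":[0,0,0]},{"grip":24,"linear":[0,0,0],"rot":[0,0,0]}]'
python3 -c "
from h import *
go(591.4,215.5,-2.3,0.892)"
```

```text
time_s: 18.63
eef_pos: [591.4, 212.9, 106.4]
ee_rot: [0.0, 0.903, 0.43, -0.0]
force: [-0.5, -0.3, -1.5]
grip_width: 0.37
t 18.63 pos [591.4 212.9 106.4] F [-0.5 -0.3 -1.5] grip 0.37 q [ 0.16  0.62  1.28 -0.    1.24  0.84]
shift now-axes [  2.2  -1.7 108.7] shift after-turn [  2.1  -1.7 108.7] turn [-0.     0.001 -0.002]
```

```bash
M='python3 -m creep'; $M '[{"grip":24,"linear":[1.5,-1.5,10],"rot":[0,0,0]},{"grip":24,"linear":[0,0,15],"rot":[0,0,0]},{"grip":24,"linear":[0,0,15],"rot":[0,0,0]},{"grip":24,"linear":[0,0,15],"rot":[0,0,0]},{"grip":24,"linear":[0,0,15],"rot":[0,0,0]},{"grip":24,"linear":[0,0,12],"rot":[0,0,0]},{"grip":24,"linear":[0,0,8],"rot":[0,0,0]},{"grip":24,"linear":[0,0,4],"rot":[0,0,0]},{"grip":24,"linear":[0,0,2],"rot":[0,0,0]},{"grip":24,"linear":[0,0,0],"rot":[0,0,0]},{"grip":24,"linear":[0,0,0],"rot":[0,0,0]}]'
python3 -c "
from h import *
go(591.4,215.5,-2.3,0.892)
p,d,P=look('side',170,250,150,120,5,'pics/side13.png')
"
```

```text
time_s: 19.55
eef_pos: [591.8, 215.7, 11.5]
ee_rot: [0.0, 0.903, 0.43, 0.001]
force: [0.9, 0.0, -1.2]
grip_width: 0.375
t 19.55 pos [591.8 215.7  11.5] F [ 0.9  0.  -1.2] grip 0.375 q [0.16 0.73 1.36 0.   1.05 0.85]
shift now-axes [-0.4 -0.2 13.8] shift after-turn [-0.4 -0.2 13.8] turn [ 0.001 -0.001 -0.003]
```

View pics/side13.png

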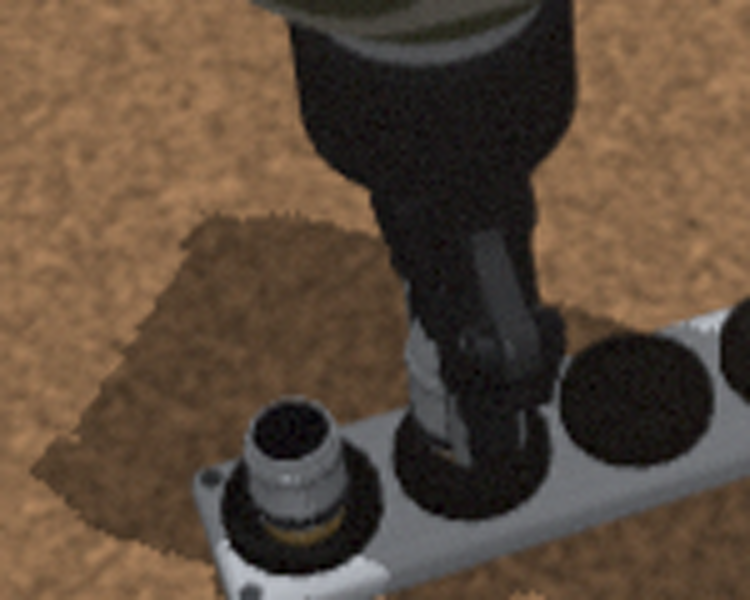

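The 20x is lined up with cup 3 (brass left edge at crop (430,450), cup centre at (472,445)).

```bash
M='python3 -m creep'; $M '[{"grip":24,"linear":[0,0,5],"rot":[0,0,0]},{"grip":24,"linear":[0,0,4],"rot":[0,0,0]},{"grip":24,"linear":[0,0,2],"rot":[0,0,0]},{"grip":24,"linear":[0,0,1.5],"rot":[0,0,0]},{"grip":24,"linear":[0,0,0],"rot":[0,0,0]}]'
$M '[{"grip":24,"linear":[0,0,0.5],"rot":[0,0,0]},{"grip":24,"linear":[0,0,0],"rot":[0,0,0]}]';$M '[{"grip":24,"linear":[0,0,0.5],"rot":[0,0,0]},{"grip":24,"linear":[0,0,0],"rot":[0,0,0]}]'
```

```text
time_s: 20.02
eef_pos: [591.2, 215.7, -2.0]
ee_rot: [-0.0, 0.903, 0.43, -0.0]
force: [-0.0, -0.5, -1.6]
grip_width: 0.376
time_s: 20.18
eef_pos: [591.4, 215.7, -2.1]
ee_rot: [0.0, 0.903, 0.43, 0.0]
force: [-0.8, 0.7, -2.0]
grip_width: 0.374
time_s: 20.35
eef_pos: [591.5, 215.7, -2.3]
ee_rot: [0.0, 0.903, 0.43, 0.0]
force: [-0.4, -0.1, 0.6]
grip_width: 0.371
```

```bash
M='python3 -m creep'; $M '[{"grip":24,"linear":[0,0,0.3],"rot":[0,0,0]},{"grip":24,"linear":[0,0,0],"rot":[0,0,0]}]'
$M '[{"grip":30,"linear":[0,0,0],"rot":[0,0,0]},{"grip":33,"linear":[0,0,0],"rot":[0,0,0]},{"grip":35,"linear":[0,0,0],"rot":[0,0,0]},{"grip":38,"linear":[0,0,0],"rot":[0,0,0]},{"grip":44,"linear":[0,0,0],"rot":[0,0,0]},{"grip":54,"linear":[0,0,0],"rot":[0,0,0]},{"grip":58,"linear":[0,0,0],"rot":[0,0,0]},{"grip":58,"linear":[0,0,0],"rot":[0,0,0]},{"grip":58,"linear":[0,0,0],"rot":[0,0,0]}]'
$M '[{"grip":58,"linear":[0,0,-5],"rot":[0,0,0]},{"grip":58,"linear":[0,0,-10],"rot":[0,0,0]},{"grip":58,"linear":[0,0,-15],"rot":[0,0,0]},{"grip":58,"linear":[0,0,-20],"rot":[0,0,0]},{"grip":58,"linear":[0,0,-20],"rot":[0,0,0]},{"grip":58,"linear":[0,0,-20],"rot":[0,0,0]},{"grip":58,"linear":[0,0,-20],"rot":[0,0,0]},{"grip":58,"linear":[0,0,0],"rot":[0,0,0]}]'
python3 -c "
from h import *
go(514.2,-233.3,105,1.711)
p,d,P=look('side',170,230,200,150,4,'pics/side14.png')
"
```

```text
time_s: 20.52
eef_pos: [591.6, 215.7, -2.3]
ee_rot: [0.0, 0.903, 0.43, 0.0]
force: [-2.3, -0.7, 5.5]
grip_width: 0.373
time_s: 21.27
eef_pos: [591.4, 215.7, -2.9]
ee_rot: [-0.0, 0.903, 0.43, -0.0]
force: [0.2, 0.1, 0.8]
grip_width: 0.679
time_s: 21.93
eef_pos: [593.4, 216.1, 112.5]
ee_rot: [0.001, 0.903, 0.43, 0.004]
force: [0.6, 0.2, 0.5]
grip_width: 0.675
t 21.93 pos [593.4 216.1 112.5] F [0.6 0.2 0.5] grip 0.675 q [0.16 0.61 1.27 0.   1.24 0.85]
shift now-axes [-398.9  221.7    6.3] shift after-turn [-433.9 -141.2    7.5] turn [ 0.008 -0.004 -0.822]
```

View pics/side14.png

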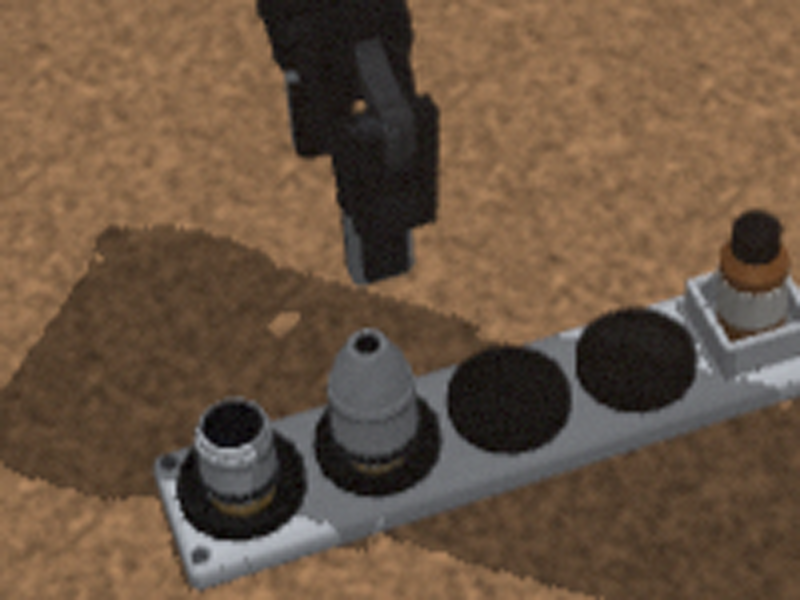

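The 20x is upright, but I put it in cup 3. By length it belongs in cup 2, because the 10x goes in cup 3. The gripper is still over it, so I'll pick it up again and shift it one cup.

```bash
M='python3 -m creep'; $M '[{"grip":58,"linear":[0,0,10],"rot":[0,0,0]},{"grip":58,"linear":[0,0,20],"rot":[0,0,0]},{"grip":58,"linear":[0,0,20],"rot":[0,0,0]},{"grip":58,"linear":[0,0,20],"rot":[0,0,0]},{"grip":58,"linear":[0,0,15],"rot":[0,0,0]},{"grip":58,"linear":[0,0,12],"rot":[0,0,0]},{"grip":58,"linear":[0,0,8],"rot":[0,0,0]},{"grip":58,"linear":[0,0,4],"rot":[0,0,0]},{"grip":58,"linear":[0,0,0],"rot":[0,0,0]},{"grip":58,"linear":[0,0,0],"rot":[0,0,0]}]'
python3 -c "
from h import *
go(591.4,215.7,-2.5,0.888)"
```

```text
time_s: 22.82
eef_pos: [591.7, 215.7, -1.5]
ee_rot: [0.0, 0.903, 0.43, 0.0]
force: [0.7, 0.3, 0.4]
grip_width: 0.674
t 22.82 pos [591.7 215.7  -1.5] F [0.7 0.3 0.4] grip 0.674 q [0.16 0.75 1.37 0.   1.03 0.85]
shift now-axes [-0.2 -0.2  1. ] shift after-turn [-0.2 -0.2  1. ] turn [ 0.    -0.001  0.001]
```

```bash
M='python3 -m creep'; $M '[{"grip":45,"linear":[0,0,0],"rot":[0,0,0]},{"grip":40,"linear":[0,0,0],"rot":[0,0,0]},{"grip":36,"linear":[0,0,0],"rot":[0,0,0]},{"grip":34,"linear":[0,0,0],"rot":[0,0,0]},{"grip":32,"linear":[0,0,0],"rot":[0,0,0]},{"grip":28,"linear":[0,0,0],"rot":[0,0,0]},{"grip":24,"linear":[0,0,0],"rot":[0,0,0]},{"grip":24,"linear":[0,0,0],"rot":[0,0,0]},{"grip":24,"linear":[0,0,0],"rot":[0,0,0]}]'
$M '[{"grip":24,"linear":[0,0,-3],"rot":[0,0,0]},{"grip":24,"linear":[0,0,-6],"rot":[0,0,0]},{"grip":24,"linear":[0,0,-10],"rot":[0,0,0]},{"grip":24,"linear":[0,0,-11],"rot":[0,0,0]},{"grip":24,"linear":[-8,0,0],"rot":[0,0,0]},{"grip":24,"linear":[-12,0,0],"rot":[0,0,0]},{"grip":24,"linear":[-13,0,0],"rot":[0,0,0]},{"grip":24,"linear":[-12,0,0],"rot":[0,0,0]},{"grip":24,"linear":[-8.5,0,0],"rot":[0,0,0]},{"grip":24,"linear":[0,0,0],"rot":[0,0,0]},{"grip":24,"linear":[0,0,0],"rot":[0,0,0]}]'
python3 -c "
from h import *
go(557.6,173.8,-1.5,0.888)"
```

```text
time_s: 23.57
eef_pos: [591.6, 215.7, -1.3]
ee_rot: [0.0, 0.903, 0.43, 0.0]
force: [-1.0, -0.2, 6.3]
grip_width: 0.373
time_s: 24.48
eef_pos: [557.8, 174.0, 28.5]
ee_rot: [0.0, 0.903, 0.43, 0.0]
force: [0.5, 0.5, -1.8]
grip_width: 0.371
t 24.48 pos [557.8 174.   28.5] F [ 0.5  0.5 -1.8] grip 0.371 q [0.1  0.62 1.51 0.   1.01 0.78]
shift now-axes [-0.3 -0.1 30. ] shift after-turn [-0.3 -0.1 30. ] turn [ 0.    -0.001  0.   ]
```

```bash
M='python3 -m creep'; $M '[{"grip":24,"linear":[0,0,8],"rot":[0,0,0]},{"grip":24,"linear":[0,0,8],"rot":[0,0,0]},{"grip":24,"linear":[0,0,7],"rot":[0,0,0]},{"grip":24,"linear":[0,0,4],"rot":[0,0,0]},{"grip":24,"linear":[0,0,2],"rot":[0,0,0]},{"grip":24,"linear":[0,0,0],"rot":[0,0,0]}]'
$M '[{"grip":24,"linear":[0,0,0.5],"rot":[0,0,0]},{"grip":24,"linear":[0,0,0],"rot":[0,0,0]}]';$M '[{"grip":24,"linear":[0,0,0.5],"rot":[0,0,0]},{"grip":24,"linear":[0,0,0],"rot":[0,0,0]}]'
```

```text
time_s: 24.98
eef_pos: [557.5, 174.3, -1.2]
ee_rot: [-0.0, 0.903, 0.43, -0.0]
force: [-0.6, -0.2, -2.6]
grip_width: 0.374
time_s: 25.15
eef_pos: [557.7, 174.3, -1.3]
ee_rot: [-0.0, 0.903, 0.43, 0.0]
force: [-1.8, 0.3, 1.5]
grip_width: 0.375
time_s: 25.32
eef_pos: [557.7, 174.3, -1.4]
ee_rot: [-0.0, 0.903, 0.43, 0.0]
force: [-3.4, 0.5, 6.8]
grip_width: 0.37
```

```bash
M='python3 -m creep'; $M '[{"grip":30,"linear":[0,0,0],"rot":[0,0,0]},{"grip":33,"linear":[0,0,0],"rot":[0,0,0]},{"grip":35,"linear":[0,0,0],"rot":[0,0,0]},{"grip":38,"linear":[0,0,0],"rot":[0,0,0]},{"grip":44,"linear":[0,0,0],"rot":[0,0,0]},{"grip":54,"linear":[0,0,0],"rot":[0,0,0]},{"grip":60,"linear":[0,0,0],"rot":[0,0,0]},{"grip":60,"linear":[0,0,0],"rot":[0,0,0]},{"grip":60,"linear":[0,0,0],"rot":[0,0,0]}]'
$M '[{"grip":60,"linear":[0,0,-5],"rot":[0,0,0]},{"grip":60,"linear":[0,0,-10],"rot":[0,0,0]},{"grip":60,"linear":[0,0,-15],"rot":[0,0,0]},{"grip":60,"linear":[0,0,-20],"rot":[0,0,0]},{"grip":60,"linear":[0,0,-20],"rot":[0,0,0]},{"grip":60,"linear":[0,0,-20],"rot":[0,0,0]},{"grip":60,"linear":[0,0,-20],"rot":[0,0,0]},{"grip":60,"linear":[0,0,0],"rot":[0,0,0]}]'
python3 -c "
from h import *
go(514.2,-233.3,105,1.711)
p,d,P=look('side',170,230,200,150,4,'pics/side15.png')
"
```

```text
time_s: 26.07
eef_pos: [557.7, 174.1, -1.9]
ee_rot: [0.0, 0.903, 0.43, 0.0]
force: [0.3, -0.3, 0.1]
grip_width: 0.704
time_s: 26.73
eef_pos: [559.7, 174.4, 113.2]
ee_rot: [0.001, 0.903, 0.43, 0.004]
force: [0.3, 1.3, 1.9]
grip_width: 0.703
t 26.73 pos [559.7 174.4 113.2] F [0.3 1.3 1.9] grip 0.703 q [ 0.1   0.52  1.43 -0.    1.18  0.78]
shift now-axes [-345.2  221.6    7.5] shift after-turn [-397.3 -102.     8.2] turn [ 0.007 -0.003 -0.822]
```

View pics/side15.png

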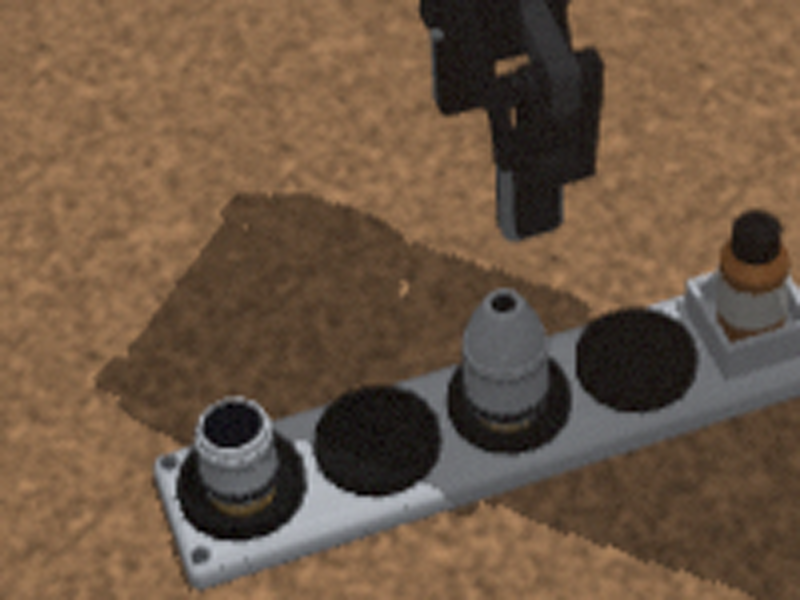

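Now the 20x is in cup 2 (crop (505,370)) and the 4x in cup 4. Next is the 100x.

```bash
M='python3 -m creep'; $M '[{"grip":60,"linear":[-15,10,0],"rot":[0,0,0]},{"grip":60,"linear":[-25,16,0],"rot":[0,0,0]},{"grip":60,"linear":[-25,16,0],"rot":[0,0,0]},{"grip":60,"linear":[-25,16,0],"rot":[0,0,0]},{"grip":60,"linear":[-25,16,0],"rot":[0,0,0]},{"grip":60,"linear":[-25,16,0],"rot":[0,0,0]},{"grip":60,"linear":[-25,16,0],"rot":[0,0,0]},{"grip":60,"linear":[-25,16,0],"rot":[0,0,0]},{"grip":60,"linear":[-25,12,0],"rot":[0,0,-0.1]},{"grip":60,"linear":[-25,10,0],"rot":[0,0,-0.1]},{"grip":60,"linear":[-25,5,0],"rot":[0,0,-0.1]},{"grip":60,"linear":[-25,0,0],"rot":[0,0,-0.1]}]'
$M '[{"grip":60,"linear":[-20,0,0],"rot":[0,0,-0.1]},{"grip":60,"linear":[-15,0,0],"rot":[0,0,-0.1]},{"grip":60,"linear":[-10,0,0],"rot":[0,0,-0.1]},{"grip":60,"linear":[0,0,0],"rot":[0,0,-0.11]},{"grip":60,"linear":[0,0,0],"rot":[0,0,0]}]'
python3 -c "
from h import *
go(514.2,-233.3,105,1.711)
"
```

```text
time_s: 27.78
eef_pos: [503.6, -152.5, 107.5]
ee_rot: [-0.0, 0.798, 0.603, -0.0]
force: [-0.3, -0.6, -0.1]
grip_width: 0.703
time_s: 28.2
eef_pos: [494.7, -195.5, 107.5]
ee_rot: [-0.001, 0.659, 0.752, -0.0]
force: [-0.0, 0.7, 0.0]
grip_width: 0.701
t 28.2 pos [ 494.7 -195.5  107.5] F [-0.   0.7  0. ] grip 0.701 q [-0.6   0.42  1.6  -0.    1.12 -0.73]
shift now-axes [-40.   14.4   2.4] shift after-turn [-40.1  14.1   2.5] turn [-0.001 -0.001 -0.009]
```

```bash
M='python3 -m creep'; $M '[{"grip":62,"linear":[-14,5,0],"rot":[0,0,-0.009]},{"grip":62,"linear":[-15,5,0],"rot":[0,0,0]},{"grip":62,"linear":[-11,4,2],"rot":[0,0,0]},{"grip":62,"linear":[0,0,0],"rot":[0,0,0]},{"grip":62,"linear":[0,0,0],"rot":[0,0,0]}]'
python3 -c "
from h import *
go(514.2,-233.3,-4,1.711)
p,d,P=look('side',340,80,150,140,4,'pics/side16.png')
tips(P,514,-233,115,165)
"
```

```text
time_s: 28.62
eef_pos: [514.1, -232.5, 105.5]
ee_rot: [-0.001, 0.658, 0.753, -0.0]
force: [0.5, 0.5, -1.1]
grip_width: 0.721
t 28.62 pos [ 514.1 -232.5  105.5] F [ 0.5  0.5 -1.1] grip 0.721 q [-0.63  0.49  1.5   0.    1.15 -0.77]
shift now-axes [-1.000e+00  1.000e-01  1.095e+02] shift after-turn [ -0.9   0.  109.5] turn [-0.001 -0.001 -0.005]
405 139 [ 555. -219.  151.];406 139 [ 554. -221.  150.];407 143 [ 550. -218.  145.];408 143 [ 549. -221.  144.];409 143 [ 547. -219.  145.];410 143 [ 546. -221.  144.];411 142 [ 545. -225.  144.];412 140 [ 546. -232.  145.];413 138 [ 547. -240.  144.];414 131 [ 548. -243.  157.];444 150 [ 482. -226.  147.];445 151 [ 481. -229.  143.];446 151 [ 479. -229.  144.];447 151 [ 477. -227.  145.];448 149 [ 478. -237.  144.];449 148 [ 476. -234.  148.];450 148 [ 473. -233.  150.];451 148 [ 473. -238.  147.];452 146 [ 470. -231.  156.];453 144 [ 472. -245.  152.];454 141 [ 472. -245.  158.];
```

View pics/side16.png

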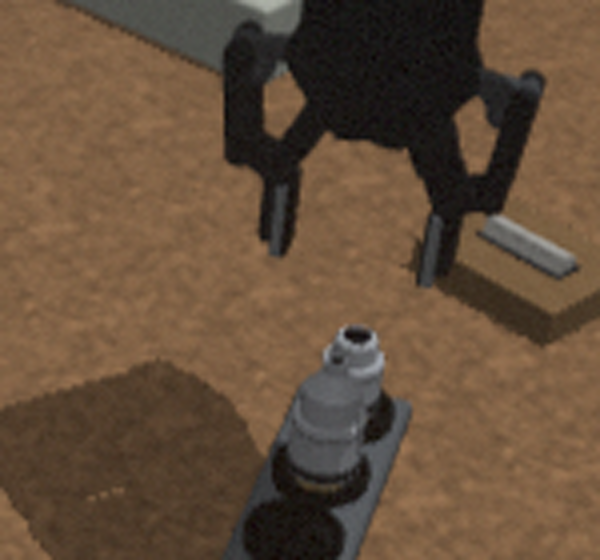

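```bash
M='python3 -m creep'; $M '[{"grip":62,"linear":[-1,0,10],"rot":[0,0,0]},{"grip":62,"linear":[0,0,15],"rot":[0,0,0]},{"grip":62,"linear":[0,0,15],"rot":[0,0,0]},{"grip":62,"linear":[0,0,15],"rot":[0,0,0]},{"grip":62,"linear":[0,0,15],"rot":[0,0,0]},{"grip":62,"linear":[0,0,15],"rot":[0,0,0]},{"grip":62,"linear":[0,0,12],"rot":[0,0,0]},{"grip":62,"linear":[0,0,7],"rot":[0,0,0]},{"grip":62,"linear":[0,0,4],"rot":[0,0,0]},{"grip":62,"linear":[0,0,0],"rot":[0,0,0]}]' 55
$M '[{"grip":50,"linear":[0,0,0],"rot":[0,0,0]},{"grip":44,"linear":[0,0,0],"rot":[0,0,0]},{"grip":40,"linear":[0,0,0],"rot":[0,0,0]},{"grip":37,"linear":[0,0,0],"rot":[0,0,0]},{"grip":35,"linear":[0,0,0],"rot":[0,0,0]},{"grip":31,"linear":[0,0,0],"rot":[0,0,0]},{"grip":27,"linear":[0,0,0],"rot":[0,0,0]},{"grip":27,"linear":[0,0,0],"rot":[0,0,0]},{"grip":27,"linear":[0,0,0],"rot":[0,0,0]}]'
$M '[{"grip":27,"linear":[0,0,-3],"rot":[0,0,0]},{"grip":27,"linear":[0,0,-5],"rot":[0,0,0]},{"grip":27,"linear":[0,0,-8],"rot":[0,0,0]},{"grip":27,"linear":[0,0,-12],"rot":[0,0,0]},{"grip":27,"linear":[0,0,-15],"rot":[0,0,0]},{"grip":27,"linear":[0,0,-15],"rot":[0,0,0]},{"grip":27,"linear":[0,0,-15],"rot":[0,0,0]},{"grip":27,"linear":[0,0,-15],"rot":[0,0,0]},{"grip":27,"linear":[0,0,-15],"rot":[0,0,0]},{"grip":27,"linear":[0,0,-7],"rot":[0,0,0]},{"grip":27,"linear":[0,0,0],"rot":[0,0,0]}]'
python3 -c "
from h import *
go(523.9,132,105,0.892)
p,d,P=look('side',340,80,150,140,4,'pics/side17.png')
"
```

```text
time_s: 29.5
eef_pos: [514.3, -233.7, -2.5]
ee_rot: [-0.0, 0.657, 0.754, -0.0]
force: [-0.1, 0.1, -0.5]
grip_width: 0.729
time_s: 30.25
eef_pos: [514.9, -234.1, -1.2]
ee_rot: [0.001, 0.657, 0.754, 0.0]
force: [-1.3, 1.2, 6.4]
grip_width: 0.402
time_s: 31.17
eef_pos: [515.3, -234.5, 110.3]
ee_rot: [0.002, 0.657, 0.754, 0.0]
force: [-0.1, -0.1, -1.7]
grip_width: 0.404
t 31.17 pos [ 515.3 -234.5  110.3] F [-0.1 -0.1 -1.7] grip 0.404 q [-0.63  0.48  1.5   0.    1.16 -0.77]
shift now-axes [361.9  58.6   4.5] shift after-turn [ 290.7 -223.4    5.3] turn [0.003 0.001 0.816]
```

View pics/side17.png

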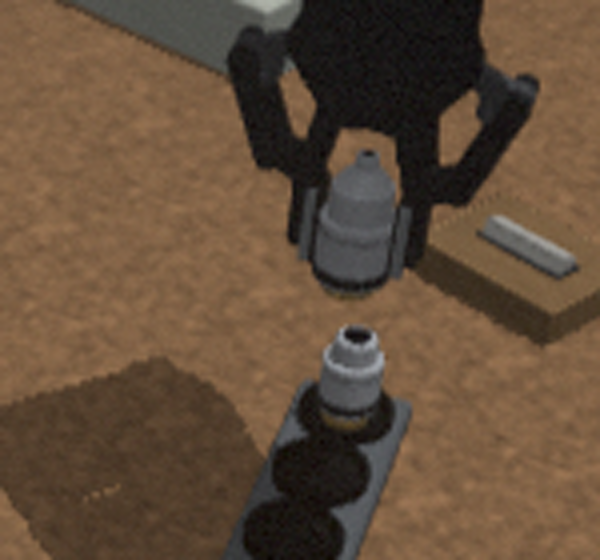

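The 100x is held upright at crop (355,230). Carrying it to cup 1, staying high over the bottle.

```bash
M='python3 -m creep'; $M '[{"grip":27,"linear":[10,2,0],"rot":[0,0,0.04]},{"grip":27,"linear":[15,0,0],"rot":[0,0,0.11]},{"grip":27,"linear":[20,0,0],"rot":[0,0,0.11]},{"grip":27,"linear":[20,0,0],"rot":[0,0,0.11]},{"grip":27,"linear":[20,0,0],"rot":[0,0,0.11]},{"grip":27,"linear":[20,0,0],"rot":[0,0,0.11]},{"grip":27,"linear":[20,0,0],"rot":[0,0,0.11]},{"grip":27,"linear":[20,-10,0],"rot":[0,0,0.07]},{"grip":27,"linear":[20,-15,0],"rot":[0,0,0.05]},{"grip":27,"linear":[15,-15,0],"rot":[0,0,0]},{"grip":27,"linear":[0,0,0],"rot":[0,0,0]}]'
python3 -c "
from h import *
go(523.9,132,105,0.892)"
```

```text
time_s: 32.13
eef_pos: [535.2, -40.9, 107.0]
ee_rot: [-0.001, 0.902, 0.431, -0.001]
force: [0.6, 0.3, -4.0]
grip_width: 0.402
t 32.13 pos [535.2 -40.9 107. ] F [ 0.6  0.3 -4. ] grip 0.402 q [-0.3   0.43  1.59  0.    1.13  0.38]
shift now-axes [ 127.3 -117.5    2.4] shift after-turn [ 127.4 -117.4    2. ] turn [-0.003  0.    -0.001]
```

```bash
M='python3 -m creep'; $M '[{"grip":27,"linear":[10,-9,0],"rot":[0,0,0]},{"grip":27,"linear":[18,-17,0],"rot":[0,0,0]},{"grip":27,"linear":[18,-17,0],"rot":[0,0,0]},{"grip":27,"linear":[18,-17,0],"rot":[0,0,0]},{"grip":27,"linear":[18,-17,0],"rot":[0,0,0]},{"grip":27,"linear":[18,-17,0],"rot":[0,0,0]},{"grip":27,"linear":[16,-14,0],"rot":[0,0,0]},{"grip":27,"linear":[10,-9,0],"rot":[0,0,0]},{"grip":27,"linear":[0,0,0],"rot":[0,0,0]},{"grip":27,"linear":[0,0,0],"rot":[0,0,0]}]'
python3 -c "
from h import *
go(523.9,132,-1.2,0.892)"
```

```text
time_s: 32.97
eef_pos: [524.8, 127.3, 107.6]
ee_rot: [-0.0, 0.903, 0.43, -0.0]
force: [0.7, -0.8, -2.7]
grip_width: 0.406
t 32.97 pos [524.8 127.3 107.6] F [ 0.7 -0.8 -2.7] grip 0.406 q [ 0.02  0.44  1.58 -0.    1.13  0.7 ]
shift now-axes [  3.2  -3.6 108.8] shift after-turn [  3.1  -3.6 108.8] turn [-0.001  0.001 -0.003]
```

```bash
M='python3 -m creep'; $M '[{"grip":27,"linear":[2.5,-3,8],"rot":[0,0,0]},{"grip":27,"linear":[0,0,15],"rot":[0,0,0]},{"grip":27,"linear":[0,0,15],"rot":[0,0,0]},{"grip":27,"linear":[0,0,15],"rot":[0,0,0]},{"grip":27,"linear":[0,0,15],"rot":[0,0,0]},{"grip":27,"linear":[0,0,12],"rot":[0,0,0]},{"grip":27,"linear":[0,0,8],"rot":[0,0,0]},{"grip":27,"linear":[0,0,4],"rot":[0,0,0]},{"grip":27,"linear":[0,0,2],"rot":[0,0,0]},{"grip":27,"linear":[0,0,0],"rot":[0,0,0]},{"grip":27,"linear":[0,0,0],"rot":[0,0,0]}]'
python3 -c "
from h import *
go(523.9,132,-1.2,0.892)
p,d,P=look('side',240,230,150,120,5,'pics/side18.png')
"
```

```text
time_s: 33.88
eef_pos: [524.7, 130.9, 14.6]
ee_rot: [0.0, 0.903, 0.429, 0.0]
force: [0.1, -0.6, -3.1]
grip_width: 0.405
t 33.88 pos [524.7 130.9  14.6] F [ 0.1 -0.6 -3.1] grip 0.405 q [ 0.03  0.57  1.66 -0.    0.92  0.71]
shift now-axes [ 0.3 -1.3 15.8] shift after-turn [ 0.4 -1.3 15.8] turn [ 0.001 -0.001 -0.004]
```

View pics/side18.png

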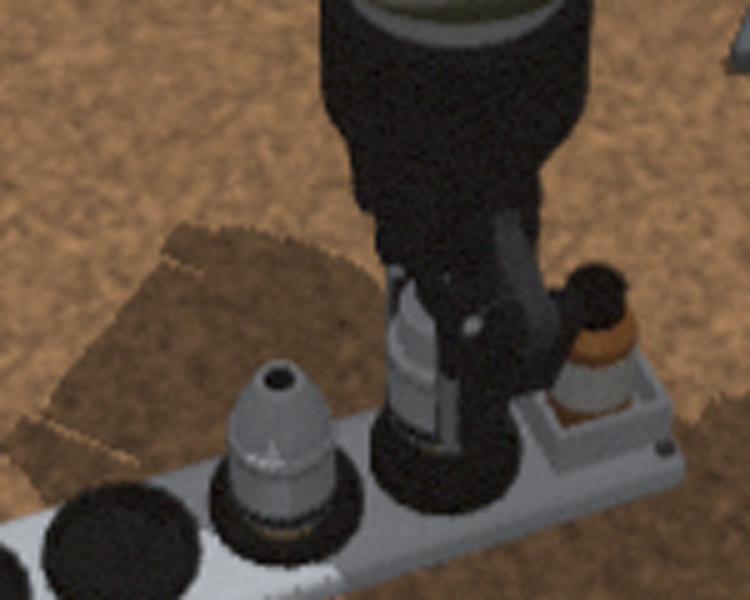

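Centred on cup 1 (446,445) and clear of the bottle at (600,350). Setting it down.

```bash
M='python3 -m creep'; $M '[{"grip":27,"linear":[0.5,-1,5],"rot":[0,0,0]},{"grip":27,"linear":[0,0,5],"rot":[0,0,0]},{"grip":27,"linear":[0,0,3],"rot":[0,0,0]},{"grip":27,"linear":[0,0,1.5],"rot":[0,0,0]},{"grip":27,"linear":[0,0,0.5],"rot":[0,0,0]},{"grip":27,"linear":[0,0,0],"rot":[0,0,0]}]'
$M '[{"grip":27,"linear":[0,0,0.5],"rot":[0,0,0]},{"grip":27,"linear":[0,0,0],"rot":[0,0,0]}]';$M '[{"grip":27,"linear":[0,0,0.5],"rot":[0,0,0]},{"grip":27,"linear":[0,0,0],"rot":[0,0,0]}]'
```

```text
time_s: 34.43
eef_pos: [523.8, 132.0, -1.0]
ee_rot: [-0.0, 0.903, 0.429, -0.0]
force: [0.4, 0.1, -3.5]
grip_width: 0.399
time_s: 34.6
eef_pos: [524.0, 132.0, -1.1]
ee_rot: [0.0, 0.903, 0.429, 0.0]
force: [-0.5, 0.4, -0.3]
grip_width: 0.406
time_s: 34.77
eef_pos: [524.1, 132.1, -1.2]
ee_rot: [0.0, 0.903, 0.43, 0.0]
force: [-3.4, 0.1, 5.2]
grip_width: 0.401
```

```bash
M='python3 -m creep'; $M '[{"grip":32,"linear":[0,0,0],"rot":[0,0,0]},{"grip":35,"linear":[0,0,0],"rot":[0,0,0]},{"grip":37,"linear":[0,0,0],"rot":[0,0,0]},{"grip":40,"linear":[0,0,0],"rot":[0,0,0]},{"grip":46,"linear":[0,0,0],"rot":[0,0,0]},{"grip":54,"linear":[0,0,0],"rot":[0,0,0]},{"grip":58,"linear":[0,0,0],"rot":[0,0,0]},{"grip":58,"linear":[0,0,0],"rot":[0,0,0]},{"grip":58,"linear":[0,0,0],"rot":[0,0,0]}]'
$M '[{"grip":58,"linear":[0,0,-5],"rot":[0,0,0]},{"grip":58,"linear":[0,0,-10],"rot":[0,0,0]},{"grip":58,"linear":[0,0,-15],"rot":[0,0,0]},{"grip":58,"linear":[0,0,-20],"rot":[0,0,0]},{"grip":58,"linear":[0,0,-20],"rot":[0,0,0]},{"grip":58,"linear":[0,0,-20],"rot":[0,0,0]},{"grip":58,"linear":[0,0,-20],"rot":[0,0,0]},{"grip":58,"linear":[0,0,0],"rot":[0,0,0]}]'
python3 -c "
from h import *
go(521.6,-287.3,105,1.711)
p,d,P=look('side',200,220,200,150,4,'pics/side19.png')
"
```

```text
time_s: 35.52
eef_pos: [523.9, 132.0, -1.9]
ee_rot: [-0.0, 0.903, 0.429, 0.0]
force: [-0.0, 0.4, 0.9]
grip_width: 0.673
time_s: 36.18
eef_pos: [525.9, 132.2, 112.9]
ee_rot: [0.002, 0.903, 0.43, 0.003]
force: [1.4, 0.5, 0.8]
grip_width: 0.678
t 36.18 pos [525.9 132.2 112.9] F [1.4 0.5 0.8] grip 0.678 q [0.03 0.43 1.57 0.   1.13 0.71]
shift now-axes [-328.2  261.3    7.8] shift after-turn [-414.8  -62.9    7.9] turn [ 0.007 -0.002 -0.823]
```

View pics/side19.png

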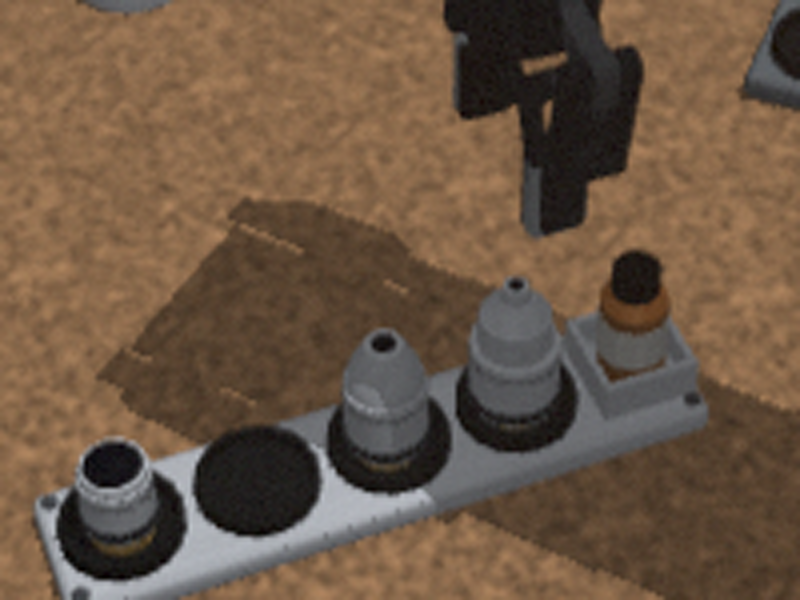

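The 100x stands in cup 1 (crop (515,360)) and the bottle is undisturbed. The last one is the 10x, for cup 3.

```bash
M='python3 -m creep'; $M '[{"grip":58,"linear":[-15,12,0],"rot":[0,0,0]},{"grip":58,"linear":[-24,19,0],"rot":[0,0,0]},{"grip":58,"linear":[-24,19,0],"rot":[0,0,0]},{"grip":58,"linear":[-24,19,0],"rot":[0,0,0]},{"grip":58,"linear":[-24,19,0],"rot":[0,0,0]},{"grip":58,"linear":[-24,19,0],"rot":[0,0,0]},{"grip":58,"linear":[-24,19,0],"rot":[0,0,0]},{"grip":58,"linear":[-24,19,0],"rot":[0,0,0]},{"grip":58,"linear":[-25,16,0],"rot":[0,0,-0.1]},{"grip":58,"linear":[-25,13,0],"rot":[0,0,-0.1]},{"grip":58,"linear":[-25,8,0],"rot":[0,0,-0.1]},{"grip":58,"linear":[-25,0,0],"rot":[0,0,-0.1]}]'
$M '[{"grip":58,"linear":[-20,0,0],"rot":[0,0,-0.1]},{"grip":58,"linear":[-20,0,0],"rot":[0,0,-0.1]},{"grip":58,"linear":[-15,0,0],"rot":[0,0,-0.1]},{"grip":58,"linear":[-5,0,0],"rot":[0,0,-0.12]},{"grip":58,"linear":[0,0,0],"rot":[0,0,0]}]'
python3 -c "
from h import *
go(521.6,-287.3,105,1.711)
"
```

```text
time_s: 37.23
eef_pos: [500.3, -209.5, 107.6]
ee_rot: [-0.0, 0.798, 0.602, -0.0]
force: [0.7, -0.6, 0.5]
grip_width: 0.681
time_s: 37.65
eef_pos: [489.8, -267.8, 107.6]
ee_rot: [-0.0, 0.656, 0.755, -0.0]
force: [0.1, -0.1, 1.1]
grip_width: 0.679
t 37.65 pos [ 489.8 -267.8  107.6] F [ 0.1 -0.1  1.1] grip 0.679 q [-0.71  0.47  1.52 -0.    1.15 -0.85]
shift now-axes [-23.7  28.8   2.5] shift after-turn [-23.7  28.8   2.6] turn [-0.001 -0.001 -0.001]
```

```bash
M='python3 -m creep'; $M '[{"grip":56,"linear":[-8,10,0],"rot":[0,0,0]},{"grip":56,"linear":[-9,11,0],"rot":[0,0,0]},{"grip":56,"linear":[-7,8,2],"rot":[0,0,0]},{"grip":56,"linear":[0,0,0],"rot":[0,0,0]},{"grip":56,"linear":[0,0,0],"rot":[0,0,0]}]'
python3 -c "
from h import *
go(521.6,-287.3,-5,1.711)
p,d,P=look('side',340,60,150,140,4,'pics/side20.png')
"
```

```text
time_s: 38.07
eef_pos: [522.1, -285.8, 105.5]
ee_rot: [-0.001, 0.658, 0.753, 0.0]
force: [-0.3, 0.5, 0.1]
grip_width: 0.657
t 38.07 pos [ 522.1 -285.8  105.5] F [-0.3  0.5  0.1] grip 0.657 q [-0.7   0.55  1.4   0.    1.19 -0.83]
shift now-axes [ -1.5  -0.5 110.5] shift after-turn [ -1.4  -0.7 110.5] turn [-0.001 -0.001 -0.005]
```

View pics/side20.png

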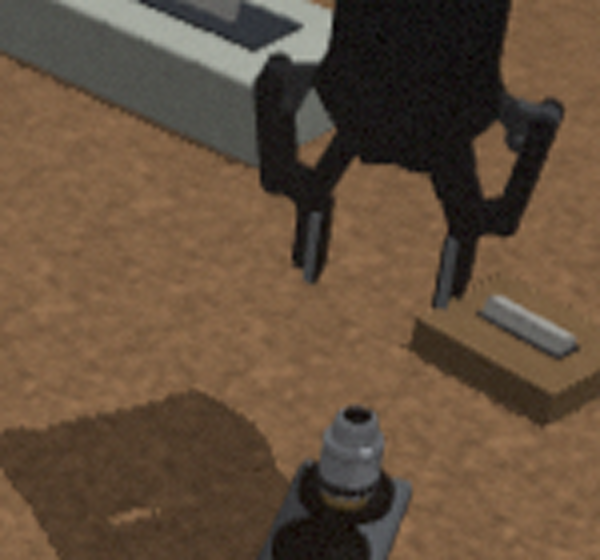

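```bash
M='python3 -m creep'; $M '[{"grip":56,"linear":[-1.5,-0.5,10],"rot":[0,0,0]},{"grip":56,"linear":[0,0,15],"rot":[0,0,0]},{"grip":56,"linear":[0,0,15],"rot":[0,0,0]},{"grip":56,"linear":[0,0,15],"rot":[0,0,0]},{"grip":56,"linear":[0,0,15],"rot":[0,0,0]},{"grip":56,"linear":[0,0,15],"rot":[0,0,0]},{"grip":56,"linear":[0,0,12],"rot":[0,0,0]},{"grip":56,"linear":[0,0,8],"rot":[0,0,0]},{"grip":56,"linear":[0,0,5],"rot":[0,0,0]},{"grip":56,"linear":[0,0,0],"rot":[0,0,0]}]' 45
$M '[{"grip":45,"linear":[0,0,0],"rot":[0,0,0]},{"grip":38,"linear":[0,0,0],"rot":[0,0,0]},{"grip":35,"linear":[0,0,0],"rot":[0,0,0]},{"grip":32,"linear":[0,0,0],"rot":[0,0,0]},{"grip":30,"linear":[0,0,0],"rot":[0,0,0]},{"grip":26,"linear":[0,0,0],"rot":[0,0,0]},{"grip":22,"linear":[0,0,0],"rot":[0,0,0]},{"grip":22,"linear":[0,0,0],"rot":[0,0,0]},{"grip":22,"linear":[0,0,0],"rot":[0,0,0]}]'
$M '[{"grip":22,"linear":[0,0,-3],"rot":[0,0,0]},{"grip":22,"linear":[0,0,-5],"rot":[0,0,0]},{"grip":22,"linear":[0,0,-8],"rot":[0,0,0]},{"grip":22,"linear":[0,0,-12],"rot":[0,0,0]},{"grip":22,"linear":[0,0,-15],"rot":[0,0,0]},{"grip":22,"linear":[0,0,-15],"rot":[0,0,0]},{"grip":22,"linear":[0,0,-15],"rot":[0,0,0]},{"grip":22,"linear":[0,0,-15],"rot":[0,0,0]},{"grip":22,"linear":[0,0,-15],"rot":[0,0,0]},{"grip":22,"linear":[0,0,-10],"rot":[0,0,0]},{"grip":22,"linear":[0,0,0],"rot":[0,0,0]}]'
python3 -c "
from h import *
go(591.4,215.5,105,0.892)
p,d,P=look('side',340,60,150,140,4,'pics/side21.png')
"
```

```text
time_s: 38.95
eef_pos: [521.6, -287.9, -4.8]
ee_rot: [-0.001, 0.657, 0.754, -0.0]
force: [-0.2, 0.2, -0.4]
grip_width: 0.657
time_s: 39.7
eef_pos: [522.3, -288.4, -3.2]
ee_rot: [0.001, 0.657, 0.754, 0.0]
force: [-1.1, 1.6, 5.2]
grip_width: 0.345
time_s: 40.62
eef_pos: [522.9, -288.9, 112.0]
ee_rot: [0.002, 0.657, 0.754, 0.0]
force: [-0.2, -0.6, -0.8]
grip_width: 0.344
t 40.62 pos [ 522.9 -288.9  112. ] F [-0.2 -0.6 -0.8] grip 0.344 q [-0.7   0.55  1.39 -0.    1.2  -0.84]
shift now-axes [490.3 136.7   5.8] shift after-turn [ 435.6 -263.4    7. ] turn [0.004 0.002 0.816]
```

View pics/side21.png

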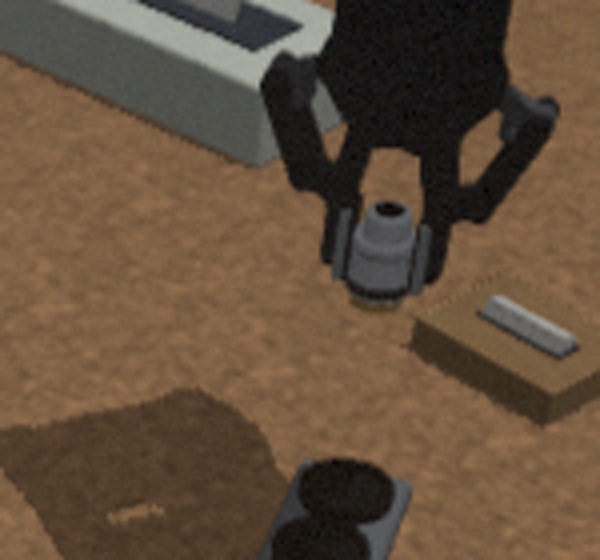

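The 10x is held upright. Carrying it to cup 3.

```bash
M='python3 -m creep'; $M '[{"grip":22,"linear":[10,2,0],"rot":[0,0,0.04]},{"grip":22,"linear":[20,4,0],"rot":[0,0,0.11]},{"grip":22,"linear":[25,0,0],"rot":[0,0,0.11]},{"grip":22,"linear":[25,0,0],"rot":[0,0,0.11]},{"grip":22,"linear":[25,-3,0],"rot":[0,0,0.11]},{"grip":22,"linear":[25,-5,0],"rot":[0,0,0.11]},{"grip":22,"linear":[25,-8,0],"rot":[0,0,0.11]},{"grip":22,"linear":[25,-12,0],"rot":[0,0,0.07]},{"grip":22,"linear":[23,-14,0],"rot":[0,0,0.05]},{"grip":22,"linear":[23,-14,0],"rot":[0,0,0]},{"grip":22,"linear":[23,-14,0],"rot":[0,0,0]},{"grip":22,"linear":[15,-9,0],"rot":[0,0,0]}]'
python3 -c "
from h import *
go(591.4,215.5,105,0.888)"
```

```text
time_s: 41.67
eef_pos: [553.1, -4.2, 108.2]
ee_rot: [-0.001, 0.903, 0.43, -0.001]
force: [0.1, 0.1, -1.5]
grip_width: 0.346
t 41.67 pos [553.1  -4.2 108.2] F [ 0.1  0.1 -1.5] grip 0.346 q [-0.22  0.46  1.54  0.    1.15  0.46]
shift now-axes [ 194.7 -108.8    3.3] shift after-turn [ 194.6 -109.     3.2] turn [-0.002  0.     0.001]
```

```bash
M='python3 -m creep'; $M '[{"grip":22,"linear":[15,-8,0],"rot":[0,0,0]},{"grip":22,"linear":[23,-13,0],"rot":[0,0,0]},{"grip":22,"linear":[23,-13,0],"rot":[0,0,0]},{"grip":22,"linear":[23,-13,0],"rot":[0,0,0]},{"grip":22,"linear":[23,-13,0],"rot":[0,0,0]},{"grip":22,"linear":[23,-13,0],"rot":[0,0,0]},{"grip":22,"linear":[23,-13,0],"rot":[0,0,0]},{"grip":22,"linear":[20,-11,0],"rot":[0,0,0]},{"grip":22,"linear":[14,-8,0],"rot":[0,0,0]},{"grip":22,"linear":[7,-4,0],"rot":[0,0,0]},{"grip":22,"linear":[0,0,0],"rot":[0,0,0]},{"grip":22,"linear":[0,0,0],"rot":[0,0,0]}]'
python3 -c "
from h import *
go(591.4,215.5,-3.2,0.888)"
```

```text
time_s: 42.67
eef_pos: [591.3, 212.1, 108.4]
ee_rot: [-0.0, 0.903, 0.43, -0.001]
force: [-0.6, -0.6, -1.3]
grip_width: 0.346
t 42.67 pos [591.3 212.1 108.4] F [-0.6 -0.6 -1.3] grip 0.346 q [ 0.16  0.62  1.28 -0.    1.24  0.84]
shift now-axes [  2.8  -2.  111.6] shift after-turn [  2.7  -2.  111.6] turn [-0.001  0.001 -0.   ]
```

```bash
M='python3 -m creep'; $M '[{"grip":22,"linear":[2,-1.5,8],"rot":[0,0,0]},{"grip":22,"linear":[0,0,15],"rot":[0,0,0]},{"grip":22,"linear":[0,0,15],"rot":[0,0,0]},{"grip":22,"linear":[0,0,15],"rot":[0,0,0]},{"grip":22,"linear":[0,0,15],"rot":[0,0,0]},{"grip":22,"linear":[0,0,13],"rot":[0,0,0]},{"grip":22,"linear":[0,0,9],"rot":[0,0,0]},{"grip":22,"linear":[0,0,4],"rot":[0,0,0]},{"grip":22,"linear":[0,0,2],"rot":[0,0,0]},{"grip":22,"linear":[0,0,0],"rot":[0,0,0]},{"grip":22,"linear":[0,0,0],"rot":[0,0,0]}]'
python3 -c "
from h import *
go(591.4,215.5,-3.2,0.888)
p,d,P=look('side',190,230,150,120,5,'pics/side22.png')
"
```

```text
time_s: 43.58
eef_pos: [592.1, 215.1, 13.7]
ee_rot: [0.0, 0.903, 0.429, 0.001]
force: [-0.7, -0.7, -1.1]
grip_width: 0.345
t 43.58 pos [592.1 215.1  13.7] F [-0.7 -0.7 -1.1] grip 0.345 q [0.16 0.73 1.36 0.   1.06 0.85]
shift now-axes [-0.1 -0.8 16.9] shift after-turn [-0.1 -0.8 16.9] turn [ 0.001 -0.001 -0.   ]
```

View pics/side22.png

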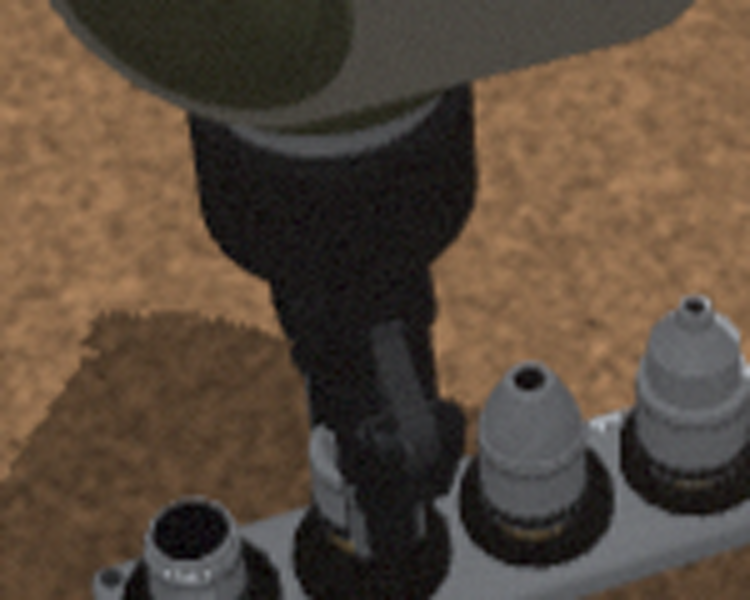

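The 10x is over cup 3 (brass at crop (345,548), cup centred at (372,545)), between the 4x and the 20x. Setting it down.

```bash
M='python3 -m creep'; $M '[{"grip":22,"linear":[0,-0.5,6],"rot":[0,0,0]},{"grip":22,"linear":[0,0,5],"rot":[0,0,0]},{"grip":22,"linear":[0,0,3],"rot":[0,0,0]},{"grip":22,"linear":[0,0,2],"rot":[0,0,0]},{"grip":22,"linear":[0,0,0.5],"rot":[0,0,0]},{"grip":22,"linear":[0,0,0],"rot":[0,0,0]}]'
$M '[{"grip":22,"linear":[0,0,0.5],"rot":[0,0,0]},{"grip":22,"linear":[0,0,0],"rot":[0,0,0]}]';$M '[{"grip":22,"linear":[0,0,0.5],"rot":[0,0,0]},{"grip":22,"linear":[0,0,0],"rot":[0,0,0]}]'
```

```text
time_s: 44.13
eef_pos: [591.1, 215.5, -3.1]
ee_rot: [-0.0, 0.903, 0.43, -0.0]
force: [-3.1, -1.1, 3.6]
grip_width: 0.345
time_s: 44.3
eef_pos: [591.2, 215.5, -3.1]
ee_rot: [-0.0, 0.903, 0.43, -0.0]
force: [-4.2, -0.6, 6.4]
grip_width: 0.346
time_s: 44.47
eef_pos: [591.2, 215.5, -3.2]
ee_rot: [-0.0, 0.903, 0.43, -0.0]
force: [-6.7, -1.4, 10.8]
grip_width: 0.344
```

```bash
M='python3 -m creep'; $M '[{"grip":26,"linear":[0,0,-0.5],"rot":[0,0,0]},{"grip":29,"linear":[0,0,0],"rot":[0,0,0]},{"grip":32,"linear":[0,0,0],"rot":[0,0,0]},{"grip":35,"linear":[0,0,0],"rot":[0,0,0]},{"grip":40,"linear":[0,0,0],"rot":[0,0,0]},{"grip":48,"linear":[0,0,0],"rot":[0,0,0]},{"grip":56,"linear":[0,0,0],"rot":[0,0,0]},{"grip":56,"linear":[0,0,0],"rot":[0,0,0]},{"grip":56,"linear":[0,0,0],"rot":[0,0,0]}]'
$M '[{"grip":56,"linear":[0,0,-5],"rot":[0,0,0]},{"grip":56,"linear":[0,0,-10],"rot":[0,0,0]},{"grip":56,"linear":[0,0,-15],"rot":[0,0,0]},{"grip":56,"linear":[0,0,-20],"rot":[0,0,0]},{"grip":56,"linear":[0,0,-20],"rot":[0,0,0]},{"grip":56,"linear":[0,0,-20],"rot":[0,0,0]},{"grip":56,"linear":[0,0,-20],"rot":[0,0,0]},{"grip":56,"linear":[0,0,-20],"rot":[0,0,0]},{"grip":56,"linear":[0,0,0],"rot":[0,0,0]}]'
$M '[{"grip":56,"linear":[-15,10,0],"rot":[0,0,0]},{"grip":56,"linear":[-24,19,0],"rot":[0,0,0]},{"grip":56,"linear":[-24,19,0],"rot":[0,0,0]},{"grip":56,"linear":[-24,19,0],"rot":[0,0,0]},{"grip":56,"linear":[-24,19,0],"rot":[0,0,0]},{"grip":56,"linear":[-24,19,0],"rot":[0,0,0]},{"grip":56,"linear":[-24,19,0],"rot":[0,0,0]},{"grip":56,"linear":[-24,19,0],"rot":[0,0,0]},{"grip":56,"linear":[-24,19,0],"rot":[0,0,0]},{"grip":56,"linear":[-24,19,0],"rot":[0,0,0]},{"grip":56,"linear":[0,0,0],"rot":[0,0,0]},{"grip":56,"linear":[0,0,0],"rot":[0,0,0]}]'
python3 - <<'E'
from h import *
p,d,P=look('side',170,180,230,190,3.4,'pics/side23.png')
p,d,P=look('top',180,110,200,205,2.9,'pics/top23.png')
for k,c,z in (('100x',(523.9,132),87),('20x',(557.6,173.8),77),('10x',(591.4,215.5),66),('4x',(625,257.2),55)):
    m=(np.hypot(P[...,0]-c[0],P[...,1]-c[1])<24)&(P[...,2]>z-12); q=P[m]
    print(k,z,m.sum(),q.mean(0).round(1) if len(q) else '',np.percentile(q[:,2],90).round(1) if len(q) else '')
for nm,c,lo in (('bottle',(492.5,91.5),35),):
    m=(np.hypot(P[...,0]-c[0],P[...,1]-c[1])<24)&(P[...,2]>lo);print(nm,P[m].mean(0).round(1))
p0=np.load('pics/top0p.npy')
for nm,im in (('before',p0),('after',p)):
    m=(im[115:170,305:360].min(2)>170).astype(np.uint8);M=cv2.moments(m);print('dish',nm,round(M['m10']/M['m00']+305,1),round(M['m01']/M['m00']+115,1))
go(0,0,0,0)
E
```

```text
time_s: 45.22
eef_pos: [591.3, 215.4, -4.0]
ee_rot: [0.0, 0.903, 0.429, -0.0]
force: [0.3, -0.1, -0.2]
grip_width: 0.654
time_s: 45.97
eef_pos: [593.2, 215.9, 131.6]
ee_rot: [0.001, 0.903, 0.43, 0.004]
force: [1.2, -0.7, 0.4]
grip_width: 0.655
time_s: 46.97
eef_pos: [585.7, -79.1, 126.1]
ee_rot: [-0.0, 0.904, 0.428, -0.0]
force: [0.7, 1.4, 0.4]
grip_width: 0.655
100x 87 95 [523.6 132.9  81.4] 89.1
20x 77 129 [556.7 174.9  73.2] 78.9
10x 66 121 [591.1 215.8  63.6] 70.0
4x 55 151 [624.4 257.5  54.4] 58.9
bottle [493.1  91.7  65. ]
dish before 330.0 140.8
dish after 330.0 140.8
t 47.07 pos [585.8 -77.2 126.1] F [-0.3  0.5 -0.3] grip 0.656 q [-0.33  0.52  1.39  0.    1.23  0.35]
shift now-axes [-309.7 -503.2  126.2] shift after-turn [-585.8  -77.2  126.1] turn [-0.    -0.     0.888]
```

View pics/side23.png

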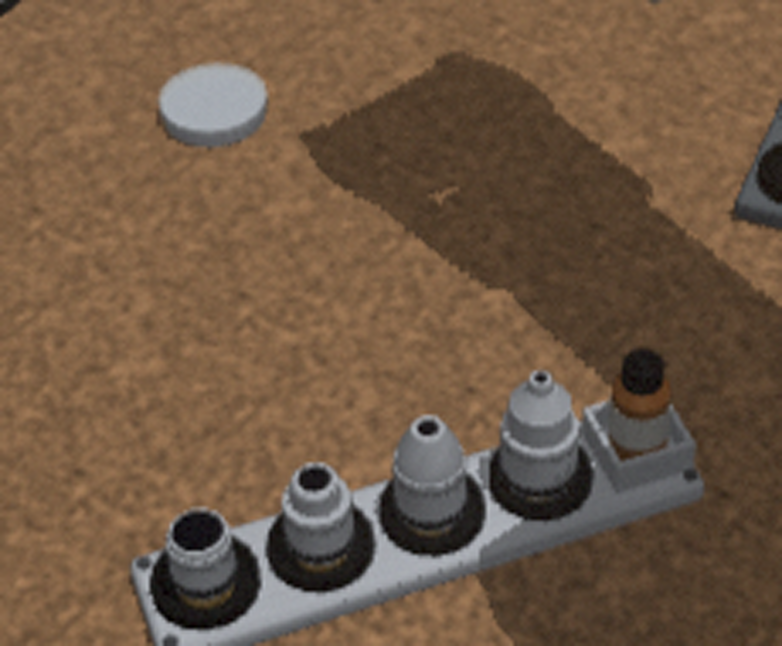

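View pics/top23.png

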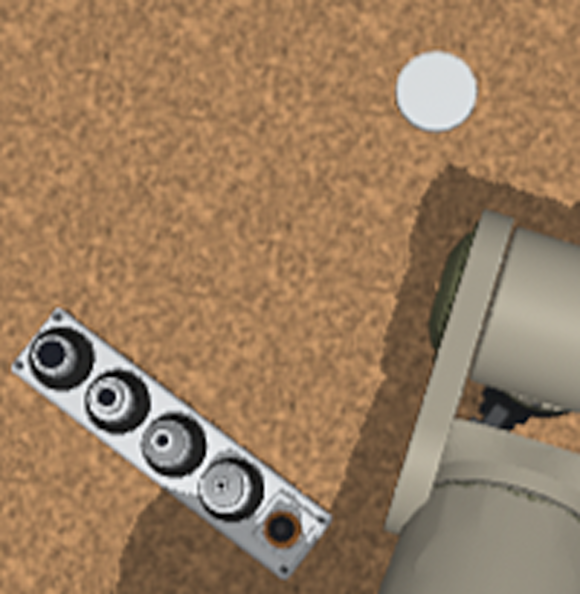

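In the side crop, all four stand upright in descending order away from the bottle: 100x at (540,440), 20x at (430,480), 10x at (318,520) and 4x at (203,560). The bottle and dish are where they started, and the arm is clear. Handing in.

```bash
python3 -c "
from rig import ctrl; print(ctrl.finish_job())"
```

```text
the job is handed in; nothing more can be done
None
```

All four objectives are nose up in the bench rack, sorted by length: 100x in cup 1 next to the bottle, then 20x, 10x, and the 4x in cup 4. I handed the job in at about 47 s of the 104 s allowed, with the arm clear of everything.

**Last checks:**
- **Seating:** each objective measured within about 2 mm of its cup centre, and their tops came out 2–4 mm above the expected height. The first pictures showed much the same excess.
- **Bottle and dish:** the bottle is within 1 mm of its starting position, and the dish is at the same pixel position as before.
- **Force:** the most I read after any step was about 13 N, while setting down the 10x; I did not read between steps.

**What went wrong or disagreed:**
- **Wrong cup first:** I set the 20x down in cup 3, saw the mistake in the next picture, and moved it gently to cup 2 before going on.
- **Tool height:** the reported height was about 32 mm lower than the fingertips as the side camera measured them. The difference stayed the same at two heights, so I used the camera value for the grasps.
- **Cameras:** the two views disagreed by 2–3 mm in position, so I used values between the two.

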